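Clamp the siphon flask: tighten to the first slip

ROBOT

A 7-joint arm with a two-finger parallel gripper is mounted at the origin on a cart in front of the work surface, level with it; the furniture and walls round the work are solid. World frame = base frame: x ahead of the robot, y to its left, z up, the work surface at z = 0. Lengths are in m, angles in rad, forces in N, time in s.
With the tool pointing down it reaches from about 0.35 to 0.9 m from the base axis. Payload 8.1 kg.
Tool frame: the origin (TCP) lies on the centre line of the jaws, within the pads' length; the fingertips stand 14 mm ahead of it and the grasp point (between the pads) lies 5 mm behind it; z points along the fingers, y is the direction in which the jaws open and shut (so a half turn about z gives the same grasp; the last joint's range is limited). The gripper opens to 92 mm and grips with 3 to 60 N. Pads are 19 mm wide; open, the fingers measure 130 mm over their backs; the gripper's body (75 mm by 190 mm) begins 47 mm behind the grasp point.
Start: joints at [1.049, 0.434, 0.025, 1.573, -0.012, 1.134, -0.075], TCP at [0.254, -0.571, 0.241] pointing down, gripper open.
Joint ranges: [-2.62, 2.62], [-0.44, 2.09], [-1.27, 1.32], [0.08, 2.57], [-1.32, 4.46], [0.12, 2], [-2.74, 2.74]. Speed limits (rad/s): [2.22, 2.22, 3.01, 3.01, 3.14, 3.14, 3.14].

INTERFACE

Orientations are given as a rotation vector (axis times angle).
In Python, from cell import arm, optics gives the robot as it stands.
- The arm moves only by the shell command python3 -m creep 'ROWS' [FORCE]. ROWS is JSON, a list of rows, each an object with "translation": the shift along the tool's x, y, z in m, a list of three; "rot": the turn, a rotation vector about the tool's x, y, z in degrees, a list of three; "jaw": the finger opening in m, from 0 to 0.0918. In form: [{"translation": [x, y, z], "rot": [wx, wy, wz], "jaw": jaw}, ...]. A call has 1 to 12 rows; each row shifts and turns the commanded pose from where the row before left it, along the tool's axes as they then stand; what a row does not reach is not made up. A row lasts 1/12 s, in which the tool goes at most 41.7 mm and 7.16 degrees, less where a joint would pass 70% of its speed; a pose out of reach is approached as far as the arm can. A call is refused whole if a number of a shift passes 0.0417 or a number of a turn 7.16, either way. A call with a gripper value outside its range is refused whole. The fingers move at their own pace and stop on an object; FORCE is the grip in N (left out, the last holds). Time passes only in rows, so rows that do not move let the fingers close. It gives the time, the measured TCP pose, the force and the opening at its end, in the units of the state.
- arm.observe(): the state, without advancing time (a new reading comes with each control period).
- optics.get_image(name): name is "scene" or "side" or "wrist"; returns the picture (480x640x3 uint8, red, green, blue); there is no depth.
- optics.camera_info(name): a dict with "fx", "fy", "cx", "cy" (pixels), "R" (3x3) and "t" (3): a world point X has camera coordinates R X + t. Camera axes: x right, y down, z forward; pixel columns grow to the right and rows downward; lengths in m; the calibration is good to about 2 mm. The wrist camera is an equidistant fisheye: a pixel r from the principal point sees the ray r / f radians off the axis. A picture is of the moment at which its call begins: read the wrist's pose just before it. camera_info takes no time and is no camera call; for the wrist camera it gives the pose at the moment of the call.
- arm.sign_off(): hands the job in, once; it reports no verdict.
Trained networks look in the newest picture that a camera, given by its name, has taken for a name from the list of things; names that differ only in an ending like _2 or _b are one class to them, and where a whole thing is asked for, a point or a joint stands for the part that bears it (a point fixed in the world has none). Each returns a list of dicts, best first, with "score" (0 to 1); they miss things now and then, are a little off and sometimes report something else, mostly with a low value. They report only what shows in the picture. A call takes as long as a camera call. They do not tell look-alikes from the thing itself.
- optics.boxes_of(camera, thing): "location" ([column, row] in pixels, amid what is visible of it).
- optics.pinpoint(camera, thing): "location" ([column, row] in pixels: a listed point, or the origin of a listed thing).
The state is a dict: "clock": time; "joints": joint angles; "dq": joint speeds; "joint_efforts": joint torques, N m; "position": TCP position; "ee_rot": TCP orientation; "force": force on the tool from outside, world axes, zero at the start; "ft_torque": the same for the moment, N m; "width": opening from 0.0 (shut) to 1.0 (fully open).
Only numpy, scipy, OpenCV 4.12 (cv2) and the standard library are available. Lean on these libraries where they do the work, as an engineer would, in place of code of your own. Each camera call takes 0.05 s, during which the arm holds its last target.

TASK

Stand the round-bottomed glass flask upright in the steel collar of the clamp stand and let go of it. Then turn the wing thumbscrew clockwise until the jaw has closed on the globe and the screw's clutch just starts to slip, and stop at that first slip: turning on wears the clutch. Leave the cup, the shot glass, the timer and the sugar jar where they stand.

Things in the scene. Friction and masses are not known exactly. Their poses are not given: they have to be found in the camera images.
- flask: round-bottomed siphon flask of clear glass, 160 g: globe of 64 mm diameter, upright round neck of 25 mm diameter from 33 to 78 mm above the globe's centre, lip of 31 mm at 76 to 79 mm. It cannot stand on a flat surface; it starts upright in the cork ring. Origin: the globe's centre; z up along the neck
- rest: fixed cork ring, 80 mm outside, 44 mm hole, 30 mm high, in which the flask is parked; origin at the centre of its underside. The flask's globe centre stands 53 mm above this
- clamp: fixed clamp stand; origin under the centre of its base plate (110 x 240 x 12 mm), z up. At y = +60 mm a steel collar (ring, 56 mm outside, 42 mm inside, top at z = 30 mm) takes the globe; beyond it two fixed posts 68 mm high with rubber pads 33.5 mm from the collar's axis; at y = -60 mm a grey gearbox 66 mm high with the thumbscrew upright on top
- seat (a point): the point where the globe's centre lies when the flask stands in the collar: on the collar's axis, 54 mm above the clamp's underside (the globe fits between the jaw and the pads, 1.5 mm free at the pads)
- jaw: the moving jaw, a bar from the gearbox with a rubber pad 30 x 24 mm; origin at the centre of the pad's face, its +y axis points to the globe. The thumbscrew drives it by rack and pinion, 10 mm per radian turned clockwise. At the start it is 13 to 27 mm short of the seated globe
- dial: dark disc, 42 mm diameter, under the thumbscrew; turns with the jaw's drive about the upright axis, about 0.09 N m while the jaw runs free. The thumbscrew turns it through a drag clutch that holds 0.35 N m; above that the knob slips on the dial, smoothly, at that constant torque. White mark on its -y side
- knob: the wing thumbscrew: round skirt 31 mm across, 7 mm high, with an upright steel wing 46 mm long (its x axis), 10 mm thick (y), 7 to 39 mm above the origin; grip it at about 30 mm. Origin on the turning axis under the skirt. Clockwise from above closes the jaw. White mark on the skirt's -y side, in line with the dial's at the start
- clutch (a point): the clutch, between dial and knob on the turning axis (turns with the dial). The two white marks leave each other only when it slips; the angle between the x axes of knob and dial is the slip. From about 3 degrees it counts as slipped, beyond 40 degrees as overturned
- espresso_cup: striped espresso cup, 60 x 84 x 49 mm, to be left alone; origin under its centre
- shot_glass: small empty glass, 49 mm wide, 62 mm high, to be left alone; origin under its centre
- timer: small upright kitchen timer, 21 x 66 x 62 mm, to be left alone; origin under its centre
- sugar_jar: white jar with round top, 68 mm wide, 134 mm high, to be left alone; origin under its centre
Not all that is in view belongs to the job. What is shaped like the flask but green, purple or red is not meant.

How it is judged:
On the way:
1. the flask stands upright in the collar, released, and the clutch has not yet slipped (horizontal distance between flask and seat below 0.007 m and z of flask in the frame of seat between -0.004 and 0.006 m and angle between flask's own z axis and vertical below 0.17 rad and contact force between the fingers and flask below 0.05 N and angle between the x axis of knob and the x axis of dial, either way round below 0.05 rad and contact force between jaw and flask below 0.5 N), for 0.3 s.
At the end, for the whole second after the job is handed in: The flask stands in the collar, upright within 10 degrees, its globe's centre within 7 mm of the collar's axis and 4 mm below to 6 mm above its seat, at rest; the jaw presses on it with more than 3 N; the clutch has slipped by 0.05 to 0.7 rad; the thumbscrew is released (horizontal distance between flask and seat below 0.007 m and z of flask in the frame of seat between -0.004 and 0.006 m and angle between flask's own z axis and vertical below 0.17 rad and contact force between jaw and flask above 3 N and angle between the x axis of knob and the x axis of dial, either way round between 0.05 and 0.7 rad and linear speed of flask below 0.01 m/s and contact force between the fingers and knob below 0.05 N); the robot touches nothing.
It fails at once if the clutch is turned on past its first slip (more than 0.7 rad, about 40 degrees) (angle between the x axis of knob and the x axis of dial, either way round above 0.7 rad).
It fails at once if the flask is dropped or laid down on the worktop (height (world z) of flask below 0.04 m or angle between flask's own z axis and vertical above 0.9 rad).
It fails at once if the cup, shot glass, timer or sugar jar is pushed away by more than 2 cm (distance of any of espresso_cup, shot_glass, timer, sugar_jar from where it was at the start of the episode above 0.02 m).
It also fails if it takes over 69 s, if anything falls off the work surface, if the arm or the gripper's body presses on something with over 40 N, if the wrist force passes 120 N, or if a joint passes its speed limit or range.

## Working session

There is one attempt and no reset: what is moved stays moved. The work goes in short steps, Python scripts to look and compute and a shell command to move; the robot and the scene stay as the last step left them, time stands still between calls to the robot, and variables do not carry over. Pictures are saved under pics/ and viewed, and the job is handed in when it is done.

```bash
ls; mkdir -p pics; python3 - <<'E'
from cell import arm, optics
import cv2
s=arm.observe();print(s)
for n in ["scene","side","wrist"]:
    im=optics.get_image(n);cv2.imwrite(f"pics/{n}0.png",im[:,:,::-1]);ci=optics.camera_info(n);print(n,ci)
    for t in ["flask","clamp","seat","knob","rest","jaw","dial"]:
        print(t,[(round(d['score'],2),[round(float(v)) for v in d['location']]) for d in optics.pinpoint(n,t)])
E
```

```text
pics
{'clock': 0.0, 'joints': array([ 1.04942578,  0.43520567,  0.02496924,  1.57408578, -0.01157538,
        1.13398327, -0.07511041]), 'dq': array([-0.00017768, -0.00209101, -0.0006749 ,  0.00077301,  0.00054699,
        0.00040004,  0.00099935]), 'joint_efforts': array([ 2.36184405e-04, -6.67862320e+01,  9.84945372e-01, -3.14468801e+01,
       -6.06125663e-02,  4.31261107e-02,  2.09057107e-04]), 'position': array([ 0.2538988 , -0.57058086,  0.23996005]), 'ee_rot': array([-3.07156773e+00, -6.52601372e-01,  7.45218732e-04]), 'force': array([ 0.59827323, -0.31435182, -0.26211405]), 'ft_torque': array([-0.00982792, -0.07944455,  0.02527631]), 'width': 1.0057314534064548}
scene {'fx': 560.7309242091179, 'fy': 560.7309242091179, 'cx': 319.97715369109216, 'cy': 235.45735201510698, 'R': array([[-0.74115597, -0.67096222,  0.02230529],
       [-0.4400772 ,  0.46048906, -0.7708968 ],
       [ 0.50697129, -0.58117082, -0.63656939]]), 't': array([0.40686091, 0.3096964 , 0.91306195])}
flask [(0.98, [203, 309]), (0.94, [231, 394]), (0.8, [243, 332]), (0.66, [181, 366]), (0.65, [315, 344])]
clamp
[... 489 characters left out ...]
  0.11697609,  1.61704211])}
flask [(0.7, [257, 225]), (0.62, [327, 202]), (0.61, [294, 203]), (0.6, [337, 282]), (0.58, [299, 186]), (0.58, [267, 192])]
clamp [(0.55, [335, 297])]
seat [(0.61, [338, 270])]
knob [(0.61, [338, 300])]
rest [(0.57, [290, 219])]
jaw [(0.49, [337, 286]), (0.49, [400, 301])]
dial [(0.66, [338, 300])]
wrist {'fx': 371.64829954431775, 'fy': 371.64829954431775, 'cx': 323.5080533272766, 'cy': 236.89114693761394, 'R': array([[ 0.40669679, -0.91356243, -0.00118694],
       [-0.869216  , -0.38735402,  0.30727904],
       [-0.28117836, -0.1239377 , -0.95161872]]), 't': array([-0.62559795, -0.03851642,  0.39109018])}
flask []
clamp []
seat []
knob []
rest []
jaw []
dial []
```

View pics/scene0.png

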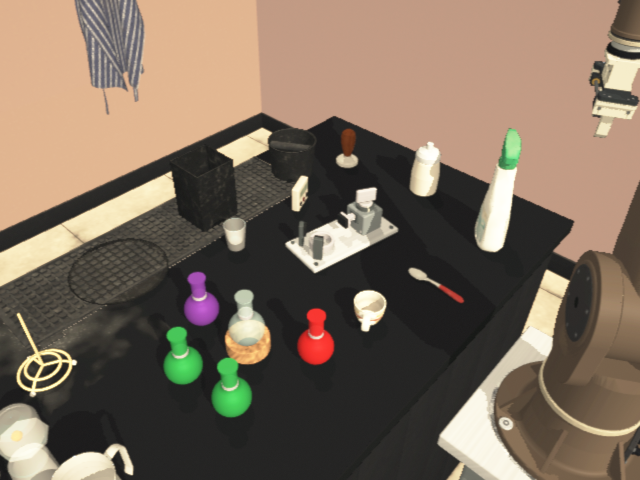

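View pics/side0.png

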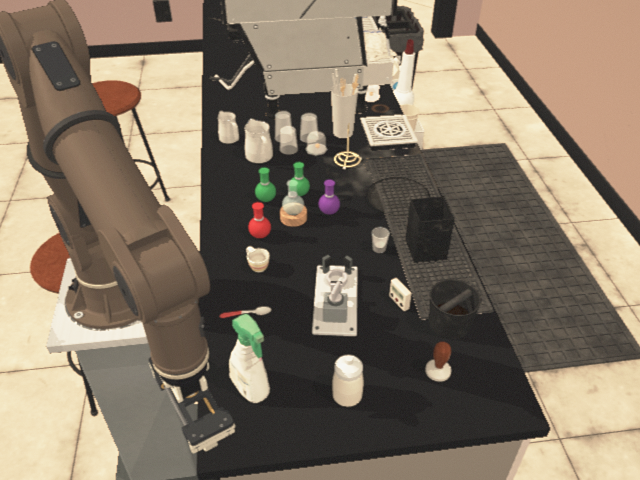

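```bash
python3 - <<'E'
import cv2
a=cv2.imread("pics/scene0.png");b=cv2.imread("pics/side0.png")
cv2.imwrite("pics/c1.png",cv2.resize(a[150:420,130:450],None,fx=2.2,fy=2.2,interpolation=cv2.INTER_CUBIC))
cv2.imwrite("pics/c2.png",cv2.resize(b[150:350,220:440],None,fx=3,fy=3,interpolation=cv2.INTER_CUBIC))
E
```

```text
(no output)
```

View pics/c1.png

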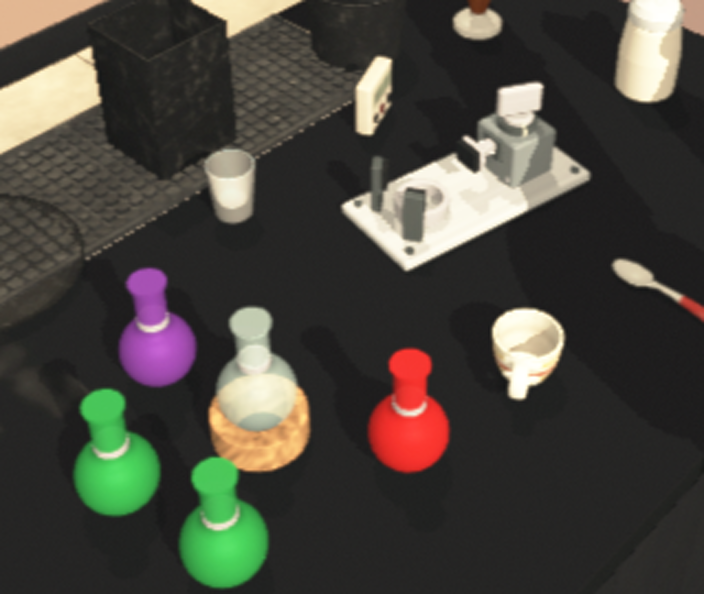

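View pics/c2.png

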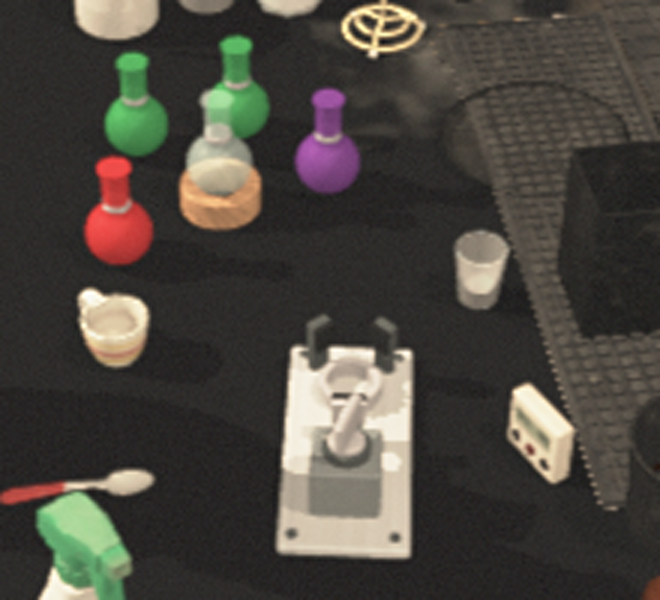

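The clear flask in the cork ring is at scene (243,332) and side (294,203). The green, purple and red flasks are look-alikes, and the crops confirm that only the clear one sits in the ring. Next I'll compute positions.

```bash
cat > h.py <<'E'
import numpy as np
from cell import arm, optics
from scipy.optimize import least_squares
def ray(n,px,ci=None):
    ci=ci or optics.camera_info(n); R=np.array(ci['R']);t=np.array(ci['t'])
    x=(px[0]-ci['cx'])/ci['fx'];y=(px[1]-ci['cy'])/ci['fy']
    if n=='wrist':
        r=np.hypot(x,y); d=np.array([np.sin(r)*x/r,np.sin(r)*y/r,np.cos(r)]) if r>0 else np.array([0,0,1.])
    else: d=np.array([x,y,1.])
    d=R.T@d; return -R.T@t, d/np.linalg.norm(d)
def onz(n,px,z,ci=None):
    c,d=ray(n,px,ci); return c+d*(z-c[2])/d[2]
def tri(a,b):
    A=np.zeros((3,3));v=np.zeros(3)
    for n,p in (a,b):
        c,d=ray(n,p);M=np.eye(3)-np.outer(d,d);A+=M;v+=M@c
    return np.linalg.solve(A,v)
def proj(n,X,ci=None):
    ci=ci or optics.camera_info(n);p=np.array(ci['R'])@np.asarray(X)+np.array(ci['t'])
    if n=='wrist':
        th=np.arctan2(np.hypot(p[0],p[1]),p[2]);h=np.hypot(p[0],p[1])+1e-12
        return np.array([ci['cx']+ci['fx']*th*p[0]/h,ci['cy']+ci['fy']*th*p[1]/h])
    return np.array([ci['cx']+ci['fx']*p[0]/p[2],ci['cy']+ci['fy']*p[1]/p[2]])
E
python3 - <<'E'
from h import *
np.set_printoptions(precision=4,suppress=True)
print('flask',tri(('scene',(243,332)),('side',(294,203))),onz('scene',(243,332),.053),onz('side',(294,203),.053))
print('rest',onz('scene',(247,344),0),onz('side',(290,219),0))
for p in [(317,265.7),(357,266.7),(313,332),(357,333)]:print('side corner',onz('side',p,.012))
for p in [(286,244),(315,270),(398,230)]:print('scene corner',onz('scene',p,.012))
print('seat',tri(('scene',(324,229)),('side',(338,270))),'knob',tri(('scene',(366,203)),('side',(338,300))),'jaw',tri(('scene',(342,220)),('side',(337,286))),'clamp',tri(('scene',(340,238)),('side',(335,297))))
for n in ['espresso_cup','shot_glass','timer','sugar_jar']:
    print(n,onz('side',optics.pinpoint('side',n)[0]['location'],0) , onz('scene',optics.pinpoint('scene',n)[0]['location'],0))
for n,p in [('red',(119,232)),('green1',(136,124)),('purple',(328,160))]:print(n,onz('side',(220+p[0]/3,150+p[1]/3),.032))
E
```

```text
flask [0.5059 0.2565 0.0481] [0.4979 0.2589 0.053 ] [0.5089 0.2536 0.053 ]
rest [0.5078 0.2449 0.    ] [0.4943 0.2447 0.    ]
side corner [0.5466 0.0196 0.012 ]
side corner [0.655  0.0008 0.012 ]
side corner [ 0.5054 -0.2124  0.012 ]
side corner [ 0.6124 -0.2302  0.012 ]
scene corner [0.6453 0.005  0.012 ]
scene corner [0.5429 0.0226 0.012 ]
scene corner [ 0.4958 -0.2056  0.012 ]
seat [ 0.5896 -0.0513  0.0555] knob [ 0.5704 -0.1707  0.071 ] jaw [ 0.5808 -0.1043  0.0529] clamp [ 0.5779 -0.0982  0.0061]
espresso_cup [0.3841 0.0576 0.    ] [0.3736 0.0556 0.    ]
shot_glass [0.7412 0.0699 0.    ] [0.7293 0.0769 0.    ]
timer [ 0.7416 -0.122   0.    ] [ 0.7321 -0.1421  0.    ]
sugar_jar [ 0.5587 -0.3891  0.    ] [ 0.5489 -0.3875  0.    ]
red [0.4004 0.1804 0.032 ]
green1 [0.429  0.3507 0.032 ]
purple [0.6173 0.2641 0.032 ]
```

```bash
cat >> h.py <<'E'
from scipy.spatial.transform import Rotation as Ro
np.set_printoptions(precision=4,suppress=True)
def pose():
    s=arm.observe();return np.array(s['position']),Ro.from_rotvec(s['ee_rot']).as_matrix(),s
def delta(target,yaw_y=None):
    """tool-frame shift to target; turn (deg, tool axes) to be straight down w/ tool y at azimuth yaw_y deg"""
    p,R,s=pose(); print('t',round(s['clock'],2),'p',p,'yaz',round(np.degrees(np.arctan2(R[1,1],R[0,1])),2),'zax',R[:,2],'q',np.array(s['joints']),'w',round(s['width'],3))
    print('shift tool',R.T@(np.array(target)-p))
    if yaw_y is not None:
        a=np.radians(yaw_y)
        y=np.array([np.cos(a),np.sin(a),0]);z=np.array([0,0,-1.]);x=np.cross(y,z)
        G=np.stack([x,y,z],1);print('rot',np.degrees(Ro.from_matrix(R.T@G).as_rotvec()))
E
python3 - <<'E'
from h import *
print('spray top',tri(('scene',(511,135)),('side',(245,325))), 'base',onz('scene',(491,248),0))
p,R,s=pose();print(R)
delta([.5,.25,.3],60)
E
```

```text
spray top [ 0.354  -0.3669  0.2452] base [ 0.3147 -0.3109  0.    ]
[[ 0.9136  0.4066 -0.    ]
 [ 0.4066 -0.9136 -0.    ]
 [-0.      0.     -1.    ]]
t 1.6 p [ 0.2541 -0.571   0.2407] yaz -66.01 zax [-0. -0. -1.] q [ 1.0494  0.4345  0.025   1.5732 -0.0116  1.134  -0.0751] w 1.001
shift tool [ 0.5584 -0.6501 -0.0593]
rot [  -0.0001    0.0023 -126.0101]
```

```bash
python3 -m creep '[{"translation":[0,0,-0.04],"rot":[0,0,-7],"jaw":0.09},{"translation":[0,0,-0.04],"rot":[0,0,-7],"jaw":0.09},{"translation":[0,0,-0.04],"rot":[0,0,-7],"jaw":0.09},{"translation":[0,0,-0.03],"rot":[0,0,-7],"jaw":0.09},{"translation":[0,0,0],"rot":[0,0,-7],"jaw":0.09},{"translation":[0,0,0],"rot":[0,0,-7],"jaw":0.09},{"translation":[0,0,0],"rot":[0,0,-7],"jaw":0.09},{"translation":[0,0,0],"rot":[0,0,-7],"jaw":0.09},{"translation":[0,0,0],"rot":[0,0,-7],"jaw":0.09},{"translation":[0,0,0],"rot":[0,0,-7],"jaw":0.09},{"translation":[0,0,0],"rot":[0,0,-7],"jaw":0.09},{"translation":[0,0,0],"rot":[0,0,-7],"jaw":0.09}]' 40
python3 -c "
from h import *
delta([.57,-.14,.39],20)
delta([.5,.25,.39],20)"
```

```text
clock: 2.6
position: [0.2541, -0.571, 0.3908]
ee_rot: [1.839, 2.547, -0.0]
force: [-0.3, -0.1, -0.0]
width: 0.98
t 2.6 p [ 0.2541 -0.571   0.3908] yaz 18.33 zax [ 0. -0. -1.] q [ 1.2276  0.3777 -0.245   1.3015  0.09    1.473   1.3104] w 0.98
shift tool [0.3097 0.4354 0.0007]
rot [-0.      0.0017 -1.665 ]
t 2.6 p [ 0.2541 -0.571   0.3908] yaz 18.33 zax [ 0. -0. -1.] q [ 1.2276  0.3777 -0.245   1.3015  0.09    1.473   1.3104] w 0.98
shift tool [0.702  0.4917 0.0007]
rot [-0.      0.0017 -1.665 ]
```

```bash
python3 -m creep '[{"translation":[0.024,0.034,0],"rot":[0,0,0],"jaw":0.09},{"translation":[0.024,0.034,0],"rot":[0,0,0],"jaw":0.09},{"translation":[0.024,0.034,0],"rot":[0,0,0],"jaw":0.09},{"translation":[0.024,0.034,0],"rot":[0,0,0],"jaw":0.09},{"translation":[0.024,0.034,0],"rot":[0,0,0],"jaw":0.09},{"translation":[0.024,0.034,0],"rot":[0,0,0],"jaw":0.09},{"translation":[0.024,0.034,0],"rot":[0,0,0],"jaw":0.09},{"translation":[0.024,0.034,0],"rot":[0,0,0],"jaw":0.09},{"translation":[0.024,0.034,0],"rot":[0,0,0],"jaw":0.09},{"translation":[0.024,0.034,0],"rot":[0,0,0],"jaw":0.09},{"translation":[0.024,0.034,0],"rot":[0,0,0],"jaw":0.09},{"translation":[0,0,0],"rot":[0,0,0],"jaw":0.09}]'
python3 - <<'E'
from h import *
import cv2
delta([.5,.25,.39],20)
ci=optics.camera_info('wrist');im=optics.get_image('wrist');cv2.imwrite('pics/w1.png',im[:,:,::-1])
print('cam',-ci['R'].T@ci['t'],ci['R'][2])
for t,z in [('flask',.053),('seat',.054),('knob',.071),('jaw',.05),('clamp',0),('rest',0),('clutch',.07)]:
    for d in optics.pinpoint('wrist',t)[:5]: print(t,round(d['score'],2),np.round(d['location']),onz('wrist',d['location'],z,ci))
E
```

```text
clock: 3.6
position: [0.5324, -0.195, 0.3908]
ee_rot: [-1.831, -2.552, -0.008]
force: [-1.3, 1.3, -0.2]
width: 0.98
t 3.6 p [ 0.5324 -0.195   0.3908] yaz 18.67 zax [ 0.0024  0.0047 -1.    ] q [ 0.6053  0.298  -0.471   1.4354  0.1297  1.4385  0.4612] w 0.98
shift tool [0.4319 0.1117 0.0028]
rot [ 0.2192 -0.2115 -1.3325]
cam [ 0.5057 -0.1174  0.5336] [ 0.1    -0.2854 -0.9532]
seat 0.56 [402.  93.] [ 0.5887 -0.0453  0.054 ]
knob 0.78 [355. 174.] [ 0.5655 -0.1651  0.071 ]
jaw 0.91 [382. 126.] [ 0.5804 -0.0958  0.05  ]
clamp 0.72 [462. 185.] [ 0.7355 -0.1315  0.    ]
clamp 0.71 [372. 130.] [ 0.5764 -0.1028  0.    ]
clutch 0.69 [356. 173.] [ 0.5665 -0.1627  0.07  ]
clutch 0.66 [299. 300.] [ 0.5513 -0.3546  0.07  ]
```

View pics/w1.png

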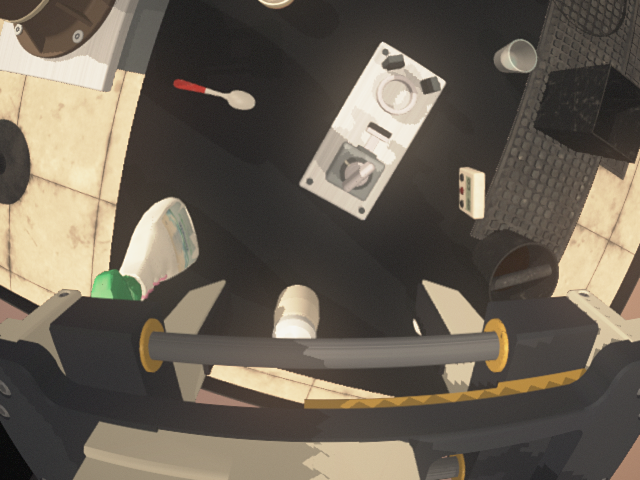

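```bash
python3 - <<'E'
import cv2
a=cv2.imread("pics/w1.png")
cv2.imwrite("pics/w1c.png",cv2.resize(a[30:230,290:460],None,fx=3.5,fy=3,interpolation=cv2.INTER_CUBIC)[:600])
cv2.imwrite("pics/w1c.png",cv2.resize(a[140:215,310:400],None,fx=8,fy=8,interpolation=cv2.INTER_CUBIC))
E
```

```text
(no output)
```

View pics/w1c.png

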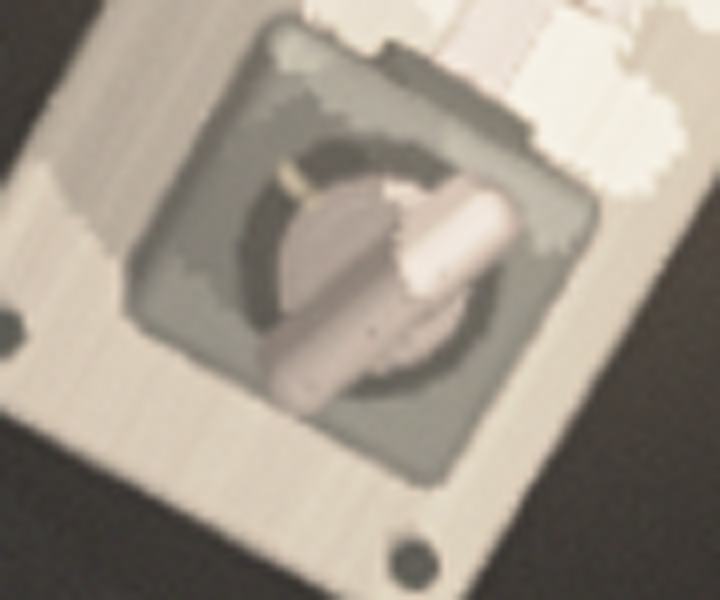

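```bash
python3 - <<'E'
from h import *
ci=optics.camera_info('wrist')
a=onz('wrist',(371.5,165.5),.110,ci);b=onz('wrist',(345.5,189),.110,ci);print(a,b,(a+b)/2,np.linalg.norm(a-b),np.degrees(np.arctan2(*(a-b)[1::-1])))
m=onz('wrist',(347,162.5),.071,ci);print('mark',m)
print('sideposts')
delta([.503,.252,.30],25)
E
```

```text
[ 0.5699 -0.1581  0.11  ] [ 0.5503 -0.1937  0.11  ] [ 0.5601 -0.1759  0.11  ] 0.04057778092461879 61.072203566596976
mark [ 0.5458 -0.1672  0.071 ]
sideposts
t 4.0 p [ 0.5277 -0.2058  0.3908] yaz 17.85 zax [-0.0001 -0.0005 -1.    ] q [ 0.616   0.2959 -0.4612  1.437   0.1318  1.4392  0.4664] w 0.983
shift tool [0.4434 0.1169 0.0906]
rot [-0.0147  0.026  -7.152 ]
```

```bash
python3 -m creep '[{"translation":[0.040,0.0106,0],"rot":[0,0,0],"jaw":0.09},{"translation":[0.040,0.0106,0],"rot":[0,0,0],"jaw":0.09},{"translation":[0.040,0.0106,0],"rot":[0,0,0],"jaw":0.09},{"translation":[0.040,0.0106,0],"rot":[0,0,0],"jaw":0.09},{"translation":[0.040,0.0106,0],"rot":[0,0,0],"jaw":0.09},{"translation":[0.040,0.0106,0],"rot":[0,0,0],"jaw":0.09},{"translation":[0.040,0.0106,0],"rot":[0,0,0],"jaw":0.09},{"translation":[0.040,0.0106,0],"rot":[0,0,0],"jaw":0.09},{"translation":[0.040,0.0106,0],"rot":[0,0,0],"jaw":0.09},{"translation":[0.040,0.0106,0],"rot":[0,0,-4],"jaw":0.09},{"translation":[0.040,0.0106,0],"rot":[0,0,-3],"jaw":0.09},{"translation":[0,0,0.03],"rot":[0,0,0],"jaw":0.09}]'
python3 -m creep '[{"translation":[0,0,0.03],"rot":[0,0,0],"jaw":0.09},{"translation":[0,0,0.02],"rot":[0,0,0],"jaw":0.09},{"translation":[0,0,0],"rot":[0,0,0],"jaw":0.09},{"translation":[0,0,0],"rot":[0,0,0],"jaw":0.09}]'
python3 - <<'E'
from h import *
import cv2
delta([.5,.25,.39],25)
ci=optics.camera_info('wrist');im=optics.get_image('wrist');cv2.imwrite('pics/w2.png',im[:,:,::-1])
for t,z in [('flask',.053),('rest',0)]:
    for d in optics.pinpoint('wrist',t)[:5]: print(t,round(d['score'],2),np.round(d['location']),onz('wrist',d['location'],z,ci))
E
```

```text
clock: 5.0
position: [0.4987, 0.2601, 0.3654]
ee_rot: [-1.671, -2.66, -0.017]
force: [-1.2, 0.4, 0.4]
width: 0.978
clock: 5.33
position: [0.5005, 0.2488, 0.3105]
ee_rot: [-1.69, -2.648, 0.002]
force: [0.6, 0.5, 1.0]
width: 0.979
t 5.33 p [0.5005 0.2488 0.3105] yaz 24.92 zax [-0.0014 -0.001  -1.    ] q [-0.0466  0.3631 -0.6983  1.5865  0.2404  1.2817 -0.3472] w 0.979
shift tool [ 0.0013 -0.0001 -0.0795]
rot [-0.0956  0.016  -0.0833]
flask 0.85 [415. 223.] [0.6066 0.266  0.053 ]
flask 0.81 [327. 200.] [0.505  0.2466 0.053 ]
flask 0.76 [304.  85.] [0.4301 0.3507 0.053 ]
flask 0.73 [394. 115.] [0.5299 0.3628 0.053 ]
flask 0.69 [222. 208.] [0.4002 0.19   0.053 ]
```

View pics/w2.png

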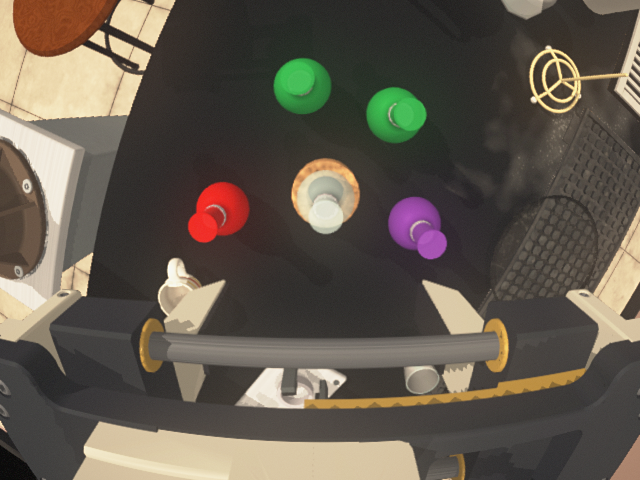

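The clear flask in the cork ring is at (326,200), with its lip at about (326,216). The red (222,208), purple (415,223) and green (302,85), (396,115) flasks are the look-alikes.

```bash
python3 - <<'E'
from h import *
import cv2
im=cv2.imread('pics/w2.png');cv2.imwrite('pics/w2c.png',cv2.resize(im[145:245,275:380],None,fx=6,fy=6,interpolation=cv2.INTER_CUBIC))
print(onz('wrist',(326,216),.132),onz('wrist',(325.5,194),.03))
E
```

```text
[0.5043 0.2498 0.132 ] [0.5046 0.2499 0.03  ]
```

View pics/w2c.png

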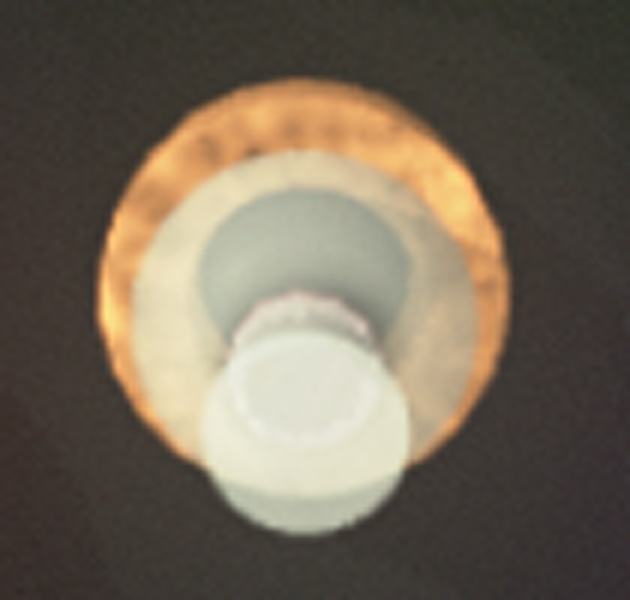

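The enlarged crop confirms this is the clear flask in the cork ring, with its axis at about (0.5045, 0.2495). I'm descending over it.

```bash
python3 -c "
from h import *
delta([.5045,.2497,.103],25)"
python3 -m creep '[{"translation":[-0.001,0.004,0.03],"rot":[0,0,0],"jaw":0.09},{"translation":[0,0,0.035],"rot":[0,0,0],"jaw":0.09},{"translation":[0,0,0.03],"rot":[0,0,0],"jaw":0.09},{"translation":[0,0,0],"rot":[0,0,0],"jaw":0.09},{"translation":[0,0,0],"rot":[0,0,0],"jaw":0.09}]'
python3 -c "
from h import *
delta([.5045,.2497,.103],25)"
```

```text
t 5.48 p [0.5013 0.25   0.3126] yaz 24.94 zax [ 0.0024  0.0013 -1.    ] q [-0.0468  0.3614 -0.6992  1.5838  0.2403  1.2816 -0.3472] w 0.985
shift tool [-0.0017  0.0022  0.2096]
rot [ 0.1559 -0.012  -0.0634]
clock: 5.9
position: [0.5046, 0.2504, 0.2163]
ee_rot: [-1.688, -2.649, 0.001]
force: [-0.1, 1.1, 1.9]
width: 0.981
t 5.9 p [0.5046 0.2504 0.2163] yaz 24.97 zax [-0.0009 -0.0004 -1.    ] q [-0.0705  0.4447 -0.6736  1.7165  0.3073  1.0895 -0.4051] w 0.981
shift tool [-0.0006 -0.0003  0.1133]
rot [-0.054  -0.0005 -0.0286]
```

```bash
python3 -m creep '[{"translation":[-0.0005,0,0.03],"rot":[0,0,0],"jaw":0.09},{"translation":[0,0,0.03],"rot":[0,0,0],"jaw":0.09},{"translation":[0,0,0.03],"rot":[0,0,0],"jaw":0.09},{"translation":[0,0,0.023],"rot":[0,0,0],"jaw":0.09},{"translation":[0,0,0],"rot":[0,0,0],"jaw":0.09},{"translation":[0,0,0],"rot":[0,0,0],"jaw":0.09},{"translation":[0,0,0],"rot":[0,0,0],"jaw":0.09}]'
python3 - <<'E'
from h import *
import cv2
delta([.5045,.2497,.103],25)
for n in ['wrist','side']:
    im=optics.get_image(n);cv2.imwrite(f'pics/{n}3.png',im[:,:,::-1])
im=cv2.imread('pics/side3.png');cv2.imwrite('pics/side3c.png',cv2.resize(im[100:260,200:400],None,fx=4,fy=3.7)[:600])
E
```

```text
clock: 6.48
position: [0.5064, 0.2515, 0.1057]
ee_rot: [1.687, 2.648, 0.006]
force: [-0.5, 0.8, 0.6]
width: 0.975
t 6.48 p [0.5064 0.2515 0.1057] yaz 24.98 zax [ 0.0036  0.0021 -1.    ] q [-0.1223  0.5657 -0.6132  1.8363  0.4174  0.8666 -0.5006] w 0.975
shift tool [-0.0008 -0.0025  0.0027]
rot [ 0.2347 -0.0217 -0.0219]
```

View pics/wrist3.png

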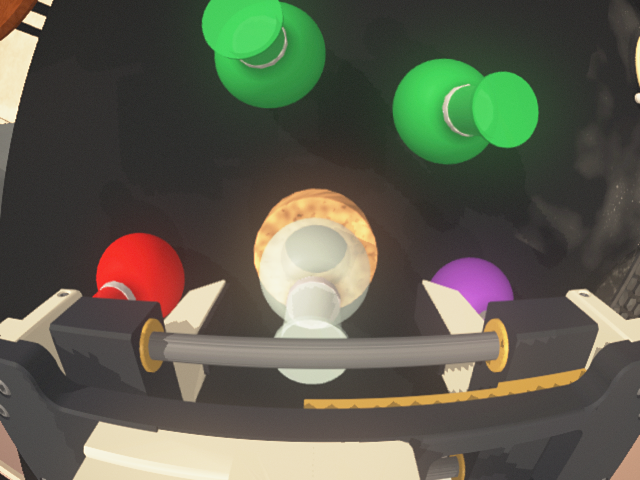

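View pics/side3c.png

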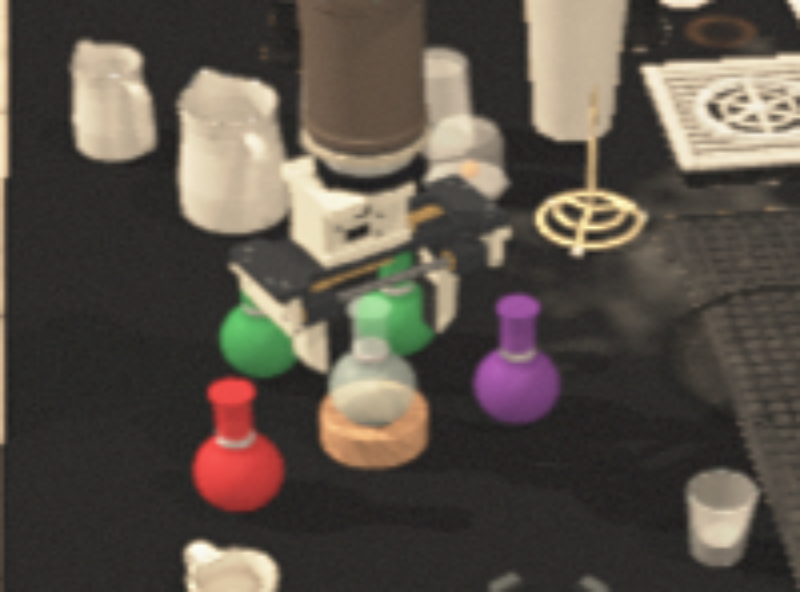

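```bash
python3 -m creep '[{"translation":[-0.0005,-0.002,0.002],"rot":[0,0,0],"jaw":0.09},{"translation":[0,0,0],"rot":[0,0,0],"jaw":0.04},{"translation":[0,0,0],"rot":[0,0,0],"jaw":0.015},{"translation":[0,0,0],"rot":[0,0,0],"jaw":0.015},{"translation":[0,0,0],"rot":[0,0,0],"jaw":0.015},{"translation":[0,0,0],"rot":[0,0,0],"jaw":0.015},{"translation":[0,0,0],"rot":[0,0,0],"jaw":0.015},{"translation":[0,0,0],"rot":[0,0,0],"jaw":0.015}]' 20
python3 -c "
from h import *
delta([.5045,.2497,.103],25);print(arm.observe()['force'])"
```

```text
clock: 7.25
position: [0.5031, 0.2489, 0.1007]
ee_rot: [-1.688, -2.649, 0.0]
force: [0.7, -0.1, -0.3]
width: 0.523
t 7.25 p [0.5031 0.2489 0.1007] yaz 24.99 zax [-0.0001 -0.0001 -1.    ] q [-0.1222  0.5685 -0.6108  1.8471  0.4205  0.8578 -0.5035] w 0.523
shift tool [ 0.0001  0.0016 -0.0023]
rot [-0.0081 -0.0004 -0.0061]
[ 0.6596 -0.1089 -0.3073]
```

```bash
python3 -m creep '[{"translation":[0,0,0],"rot":[0,0,0],"jaw":0.015},{"translation":[0,0,0],"rot":[0,0,0],"jaw":0.015},{"translation":[0,0,0],"rot":[0,0,0],"jaw":0.015},{"translation":[0,0,0],"rot":[0,0,0],"jaw":0.015},{"translation":[0,0,0],"rot":[0,0,0],"jaw":0.015},{"translation":[0,0,0],"rot":[0,0,0],"jaw":0.015},{"translation":[0,0,0],"rot":[0,0,0],"jaw":0.015},{"translation":[0,0,0],"rot":[0,0,0],"jaw":0.015}]' 20
python3 -c "
from h import *
delta([.5045,.2497,.103],25);print(arm.observe()['force'])"
```

```text
clock: 7.92
position: [0.503, 0.2488, 0.1007]
ee_rot: [-1.688, -2.649, 0.0]
force: [-1.3, -0.2, 2.1]
width: 0.269
t 7.92 p [0.503  0.2488 0.1007] yaz 24.99 zax [-0.0001 -0.0002 -1.    ] q [-0.1222  0.5684 -0.6108  1.8472  0.4204  0.8579 -0.5036] w 0.269
shift tool [ 0.0002  0.0017 -0.0023]
rot [-0.0095  0.0057 -0.009 ]
[-1.317  -0.2272  2.0522]
```

```bash
python3 -m creep '[{"translation":[0,0,-0.01],"rot":[0,0,0],"jaw":0.015},{"translation":[0,0,-0.02],"rot":[0,0,0],"jaw":0.015},{"translation":[0,0,-0.03],"rot":[0,0,0],"jaw":0.015},{"translation":[0,0,-0.03],"rot":[0,0,0],"jaw":0.015},{"translation":[0,0,-0.02],"rot":[0,0,0],"jaw":0.015},{"translation":[0,0,0],"rot":[0,0,0],"jaw":0.015},{"translation":[0,0,0],"rot":[0,0,0],"jaw":0.015},{"translation":[0,0,0],"rot":[0,0,0],"jaw":0.015}]'
python3 - <<'E'
from h import *
import cv2
delta([.589,-.046,.21],25);print(arm.observe()['force'])
for n in ['wrist','side','scene']:
    im=optics.get_image(n);cv2.imwrite(f'pics/{n}4.png',im[:,:,::-1])
    print(n,[(round(d['score'],2),np.round(d['location'])) for d in optics.pinpoint(n,'flask')])
a=cv2.imread('pics/side4.png')[100:250,200:380];b=cv2.imread('pics/scene4.png')[200:400,130:350]
cv2.imwrite('pics/4c.png',np.hstack([cv2.resize(a,(400,333)),cv2.resize(b,(366,333))]))
E
```

```text
clock: 8.58
position: [0.5028, 0.2483, 0.2101]
ee_rot: [-1.688, -2.649, 0.002]
force: [0.2, -0.4, -1.8]
width: 0.268
t 8.58 p [0.5028 0.2483 0.2101] yaz 24.98 zax [-0.0007 -0.0008 -1.    ] q [-0.0679  0.447  -0.6739  1.7305  0.312   1.0748 -0.4087] w 0.268
shift tool [-0.3032 -0.0461  0.0003]
rot [-0.0569  0.0258 -0.0218]
[ 0.2061 -0.3861 -1.813 ]
wrist [(0.93, array([411., 113.])), (0.84, array([294.,  74.])), (0.7, array([434., 247.])), (0.68, array([192., 231.])), (0.66, array([322., 276.]))]
side [(0.93, array([266., 191.])), (0.78, array([291., 173.])), (0.78, array([257., 225.])), (0.63, array([328., 205.])), (0.6, array([302., 186.]))]
scene [(0.89, array([312., 345.])), (0.88, array([241., 288.])), (0.77, array([232., 397.])), (0.64, array([203., 308.])), (0.62, array([183., 363.]))]
```

View pics/4c.png

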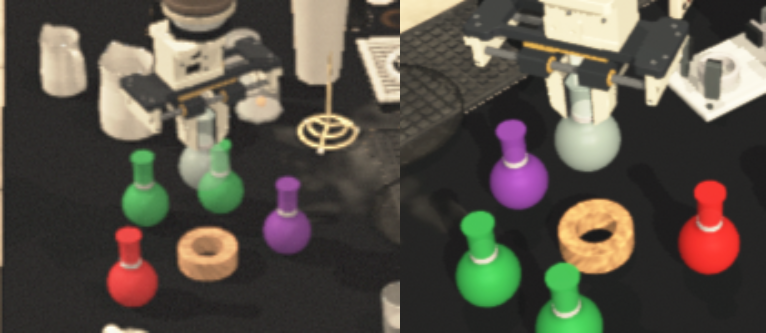

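View pics/wrist4.png

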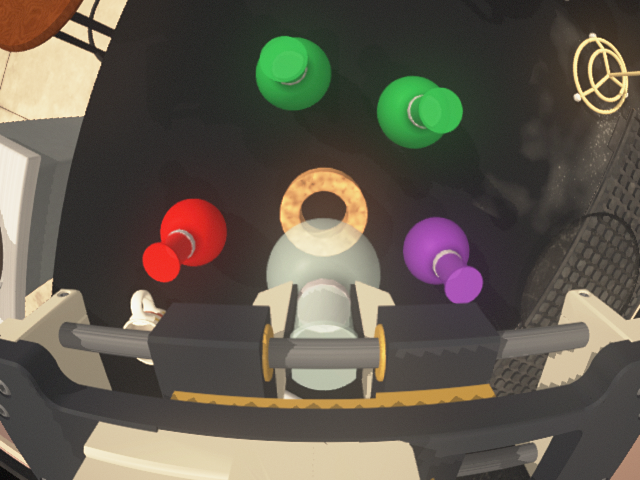

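```bash
python3 -m creep '[{"translation":[-0.02,-0.003,0],"rot":[0,0,0],"jaw":0.015},{"translation":[-0.035,-0.0053,0],"rot":[0,0,0],"jaw":0.015},{"translation":[-0.035,-0.0053,0],"rot":[0,0,0],"jaw":0.015},{"translation":[-0.035,-0.0053,0],"rot":[0,0,0],"jaw":0.015},{"translation":[-0.035,-0.0053,0],"rot":[0,0,0],"jaw":0.015},{"translation":[-0.035,-0.0053,0],"rot":[0,0,0],"jaw":0.015},{"translation":[-0.035,-0.0053,0],"rot":[0,0,0],"jaw":0.015},{"translation":[-0.035,-0.0053,0],"rot":[0,0,0],"jaw":0.015},{"translation":[-0.025,-0.004,0],"rot":[0,0,0],"jaw":0.015},{"translation":[-0.013,-0.002,0],"rot":[0,0,0],"jaw":0.015},{"translation":[0,0,0],"rot":[0,0,0],"jaw":0.015},{"translation":[0,0,0],"rot":[0,0,0],"jaw":0.015}]'
python3 -m creep '[{"translation":[0,0,0.02],"rot":[0,0,0],"jaw":0.015},{"translation":[0,0,0.01],"rot":[0,0,0],"jaw":0.015},{"translation":[0,0,0],"rot":[0,0,0],"jaw":0.015},{"translation":[0,0,0],"rot":[0,0,0],"jaw":0.015}]'
python3 - <<'E'
from h import *
import cv2
delta([.589,-.046,.102],25);print(arm.observe()['force'])
for n in ['side','scene']:
    im=optics.get_image(n);cv2.imwrite(f'pics/{n}5.png',im[:,:,::-1])
    print(n,[(round(d['score'],2),np.round(d['location'],1)) for d in optics.pinpoint(n,'flask')],[(round(d['score'],2),np.round(d['location'],1)) for d in optics.pinpoint(n,'seat')])
a=cv2.imread('pics/side5.png')[190:340,270:410];b=cv2.imread('pics/scene5.png')[130:280,260:400]
cv2.imwrite('pics/5c.png',np.hstack([cv2.resize(a,(400,428)),cv2.resize(b,(400,428))]))
E
```

```text
clock: 9.88
position: [0.5891, -0.045, 0.2103]
ee_rot: [-1.689, -2.648, -0.0]
force: [0.2, 1.3, -2.7]
width: 0.268
clock: 10.22
position: [0.5886, -0.0438, 0.1803]
ee_rot: [-1.684, -2.65, 0.001]
force: [1.0, 0.7, -0.5]
width: 0.268
t 10.22 p [ 0.5886 -0.0438  0.1803] yaz 25.11 zax [-0.0018  0.0005 -1.    ] q [ 0.4011  0.5095 -0.601   1.6968  0.3249  1.0386  0.1303] w 0.268
shift tool [-0.0022 -0.0005  0.0783]
rot [-0.083  -0.0699  0.1135]
[ 1.0203  0.7048 -0.499 ]
side [(0.77, array([338.5, 245. ])), (0.76, array([264.7, 191.5])), (0.57, array([256.4, 225.4]))] [(0.71, array([339.7, 269.9])), (0.42, array([335.9, 244.3]))]
scene [(0.86, array([203.9, 305.5])), (0.68, array([319.5, 200. ])), (0.66, array([311.5, 343.5])), (0.62, array([183.4, 362.9])), (0.58, array([232.1, 394.9]))] [(0.56, array([323.6, 229.3]))]
```

View pics/5c.png

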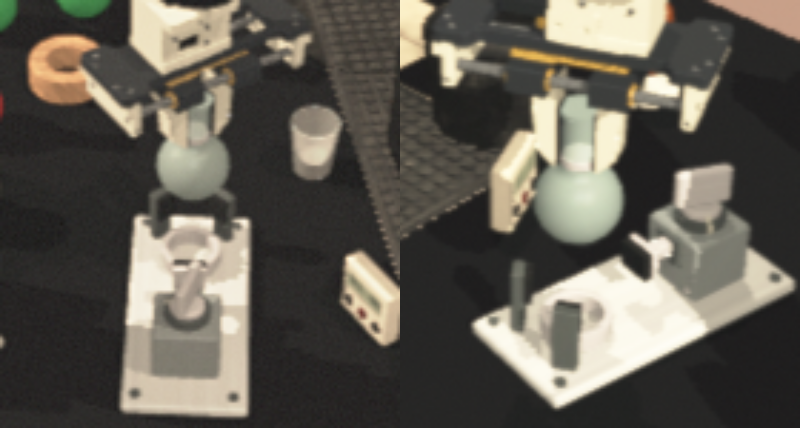

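```bash
python3 - <<'E'
from h import *
import cv2
print('collar',onz('side',(336.9,276.5),.03),onz('scene',(322,239.2),.03))
print('flask',onz('side',(337.6,247.8),.132),onz('scene',(322.7,200),.132),tri(('side',(337.6,247.8)),('scene',(322.7,200))))
for n in('side','scene'):
    print(n,proj(n,[.5887,-.0455,.132]),proj(n,[.5887,-.0455,.03]))
a=cv2.imread('pics/side5.png')[225:295,300:375];b=cv2.imread('pics/scene5.png')[185:260,285:360]
cv2.imwrite('pics/5d.png',np.hstack([cv2.resize(a,(400,373),interpolation=cv2.INTER_CUBIC),cv2.resize(b,(373,373),interpolation=cv2.INTER_CUBIC)]))
E
```

```text
collar [ 0.5911 -0.047   0.03  ] [ 0.5851 -0.0455  0.03  ]
flask [ 0.5911 -0.0455  0.132 ] [ 0.5886 -0.0477  0.132 ] [ 0.5897 -0.0473  0.1327]
side [336.6873 247.8929] [335.926 276.197]
scene [321.9284 200.4277] [320.7778 238.4678]
```

View pics/5d.png

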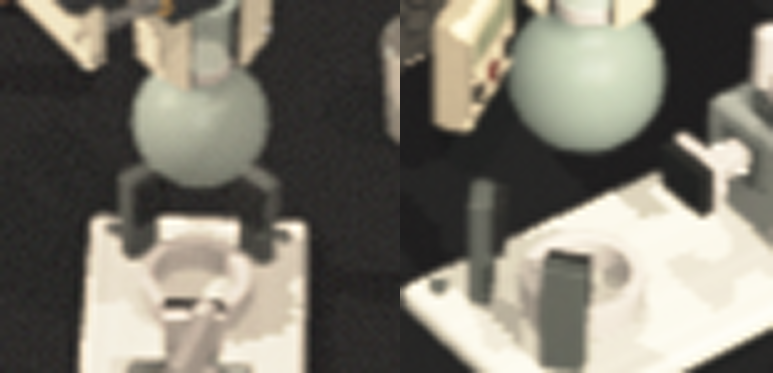

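```bash
python3 -m creep '[{"translation":[-0.0005,0,0.02],"rot":[0,0,0],"jaw":0.015},{"translation":[0,0,0.02],"rot":[0,0,0],"jaw":0.015},{"translation":[0,0,0.015],"rot":[0,0,0],"jaw":0.015},{"translation":[0,0,0.01],"rot":[0,0,0],"jaw":0.015},{"translation":[0,0,0.005],"rot":[0,0,0],"jaw":0.015},{"translation":[0,0,0],"rot":[0,0,0],"jaw":0.015},{"translation":[0,0,0],"rot":[0,0,0],"jaw":0.015}]'
python3 -c "
from h import *
delta([.589,-.046,.102],25);print(arm.observe()['force'])"
python3 -m creep '[{"translation":[0,0,0.002],"rot":[0,0,0],"jaw":0.015},{"translation":[0,0,0.002],"rot":[0,0,0],"jaw":0.015},{"translation":[0,0,0.001],"rot":[0,0,0],"jaw":0.015},{"translation":[0,0,0],"rot":[0,0,0],"jaw":0.015},{"translation":[0,0,0],"rot":[0,0,0],"jaw":0.015}]'
python3 - <<'E'
from h import *
import cv2
delta([.589,-.046,.102],25);print(arm.observe()['force'])
for n in ['side','scene']:
    im=optics.get_image(n);cv2.imwrite(f'pics/{n}6.png',im[:,:,::-1])
a=cv2.imread('pics/side6.png')[225:310,300:375];b=cv2.imread('pics/scene6.png')[185:270,285:360]
cv2.imwrite('pics/6d.png',np.hstack([cv2.resize(a,(400,453),interpolation=cv2.INTER_CUBIC),cv2.resize(b,(400,453),interpolation=cv2.INTER_CUBIC)]))
E
```

```text
clock: 11.1
position: [0.5899, -0.0456, 0.1113]
ee_rot: [1.688, 2.649, 0.001]
force: [0.3, -0.3, -2.3]
width: 0.266
t 11.1 p [ 0.5899 -0.0456  0.1113] yaz 25.0 zax [ 0.0007  0.0001 -1.    ] q [ 0.376   0.5847 -0.5654  1.7652  0.386   0.9035  0.0794] w 0.266
shift tool [ 0.     -0.001   0.0093]
rot [ 0.0356  0.0133 -0.004 ]
[ 0.3375 -0.2543 -2.3132]
clock: 11.52
position: [0.5896, -0.0457, 0.1059]
ee_rot: [1.688, 2.649, -0.0]
force: [0.2, 0.8, -1.5]
width: 0.269
t 11.52 p [ 0.5896 -0.0457  0.1059] yaz 24.99 zax [ 0.0002 -0.0001 -1.    ] q [ 0.3737  0.5908 -0.562   1.7704  0.3909  0.8935  0.0752] w 0.269
shift tool [-0.     -0.0006  0.0039]
rot [ 0.0052  0.0095 -0.0092]
[ 0.1533  0.7982 -1.5383]
```

View pics/6d.png

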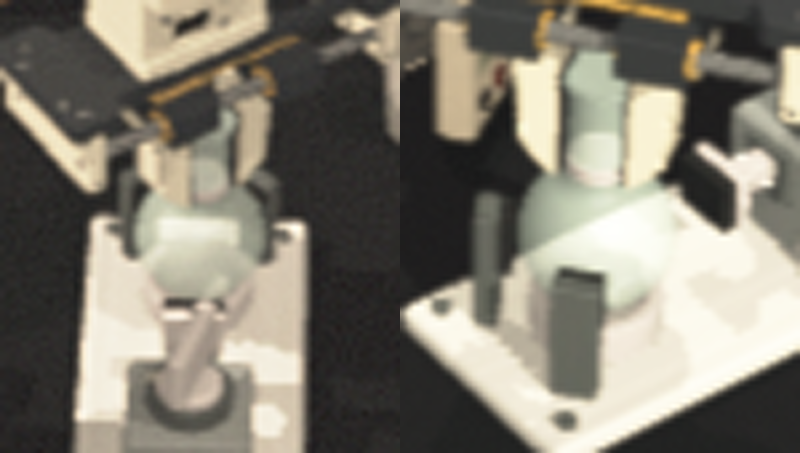

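Free motion so far, and the globe is going in between the posts. I'll lower it the last 4 mm with force checks.

```bash
python3 -m creep '[{"translation":[0,0,0.001],"rot":[0,0,0],"jaw":0.015},{"translation":[0,0,0.001],"rot":[0,0,0],"jaw":0.015},{"translation":[0,0,0],"rot":[0,0,0],"jaw":0.015}]'
python3 -m creep '[{"translation":[0,0,0.001],"rot":[0,0,0],"jaw":0.015},{"translation":[0,0,0.0005],"rot":[0,0,0],"jaw":0.015},{"translation":[0,0,0],"rot":[0,0,0],"jaw":0.015},{"translation":[0,0,0],"rot":[0,0,0],"jaw":0.015}]'
python3 -c "
from h import *
delta([.589,-.046,.102],25);print(arm.observe()['force'])"
```

```text
clock: 11.87
position: [0.5894, -0.0457, 0.1035]
ee_rot: [-1.688, -2.649, 0.0]
force: [0.2, 0.0, -2.2]
width: 0.265
clock: 12.2
position: [0.5897, -0.0456, 0.1025]
ee_rot: [1.688, 2.649, 0.0]
force: [-1.5, 0.7, 2.6]
width: 0.271
t 12.2 p [ 0.5897 -0.0456  0.1025] yaz 24.99 zax [ 0.0004 -0.     -1.    ] q [ 0.372   0.5948 -0.56    1.7732  0.3942  0.8869  0.0723] w 0.271
shift tool [-0.0001 -0.0008  0.0005]
rot [ 0.0184  0.0113 -0.0095]
[-1.4906  0.6585  2.575 ]
```

```bash
python3 -m creep '[{"translation":[0,0,0.0005],"rot":[0,0,0],"jaw":0.015},{"translation":[0,0,0],"rot":[0,0,0],"jaw":0.015},{"translation":[0,0,0],"rot":[0,0,0],"jaw":0.015}]'
python3 - <<'E'
from h import *
import cv2
for i in range(3): 
  delta([.589,-.046,.102],25);print(arm.observe()['force'])
  im=optics.get_image('side')
im=optics.get_image('scene')
a=cv2.cvtColor(optics.get_image('side'),cv2.COLOR_RGB2BGR)[225:310,300:375];b=im[185:270,285:360,::-1]
cv2.imwrite('pics/7d.png',np.hstack([cv2.resize(a,(400,453),interpolation=cv2.INTER_CUBIC),cv2.resize(b,(400,453),interpolation=cv2.INTER_CUBIC)]))
E
```

```text
clock: 12.45
position: [0.5897, -0.0455, 0.1023]
ee_rot: [1.688, 2.649, 0.0]
force: [-2.5, -0.2, 6.6]
width: 0.269
t 12.45 p [ 0.5897 -0.0455  0.1023] yaz 25.0 zax [ 0.0006 -0.0001 -1.    ] q [ 0.3717  0.595  -0.5599  1.7735  0.3946  0.8863  0.0719] w 0.269
shift tool [-0.0001 -0.0009  0.0003]
rot [ 0.0267  0.0211 -0.0038]
[-2.4923 -0.2371  6.5989]
t 12.5 p [ 0.5897 -0.0455  0.1023] yaz 25.0 zax [ 0.0006 -0.0001 -1.    ] q [ 0.3718  0.595  -0.5599  1.7734  0.3946  0.8863  0.072 ] w 0.269
shift tool [-0.0001 -0.0008  0.0003]
rot [ 0.027   0.0206 -0.0042]
[-2.037   0.2637  6.152 ]
t 12.55 p [ 0.5898 -0.0456  0.1023] yaz 24.99 zax [ 0.0007 -0.0001 -1.    ] q [ 0.3718  0.5949 -0.5599  1.7734  0.3946  0.8863  0.0719] w 0.269
shift tool [-0.0001 -0.0009  0.0003]
rot [ 0.0331  0.0243 -0.008 ]
[-2.2029  0.4669  6.8037]
```

View pics/7d.png

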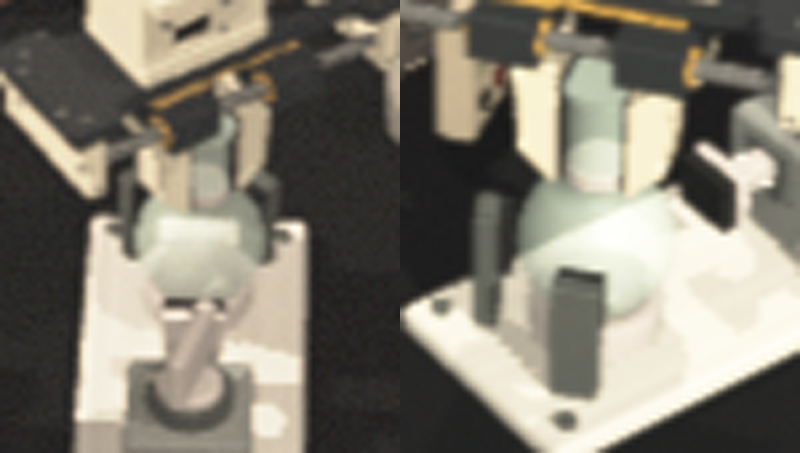

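The flask is seated (contact at the expected height, about 8 N). Releasing.

```bash
python3 -m creep '[{"translation":[-0.0003,-0.0005,-0.0005],"rot":[0,0,0],"jaw":0.015},{"translation":[0,0,0],"rot":[0,0,0],"jaw":0.035},{"translation":[0,0,0],"rot":[0,0,0],"jaw":0.05},{"translation":[0,0,0],"rot":[0,0,0],"jaw":0.075},{"translation":[0,0,0],"rot":[0,0,0],"jaw":0.09},{"translation":[0,0,0],"rot":[0,0,0],"jaw":0.09},{"translation":[0,0,0],"rot":[0,0,0],"jaw":0.09},{"translation":[0,0,0],"rot":[0,0,0],"jaw":0.09}]'
python3 - <<'E'
from h import *
import cv2
delta([.589,-.046,.102],25);print(arm.observe()['force'])
im=optics.get_image('scene')
a=cv2.cvtColor(optics.get_image('side'),cv2.COLOR_RGB2BGR)[225:310,300:375];b=im[185:270,285:360,::-1]
cv2.imwrite('pics/8d.png',np.hstack([cv2.resize(a,(400,453),interpolation=cv2.INTER_CUBIC),cv2.resize(b,(400,453),interpolation=cv2.INTER_CUBIC)]))
E
```

```text
clock: 13.37
position: [0.5892, -0.0462, 0.1021]
ee_rot: [-1.688, -2.649, 0.0]
force: [0.8, -0.2, -0.2]
width: 0.725
t 13.37 p [ 0.5892 -0.0462  0.1021] yaz 24.99 zax [-0.0001 -0.     -1.    ] q [ 0.373   0.5949 -0.5598  1.7741  0.3943  0.8864  0.0731] w 0.725
shift tool [ 0.0003 -0.0001  0.0001]
rot [-0.0056  0.     -0.0133]
[ 0.804  -0.1506 -0.163 ]
```

View pics/8d.png

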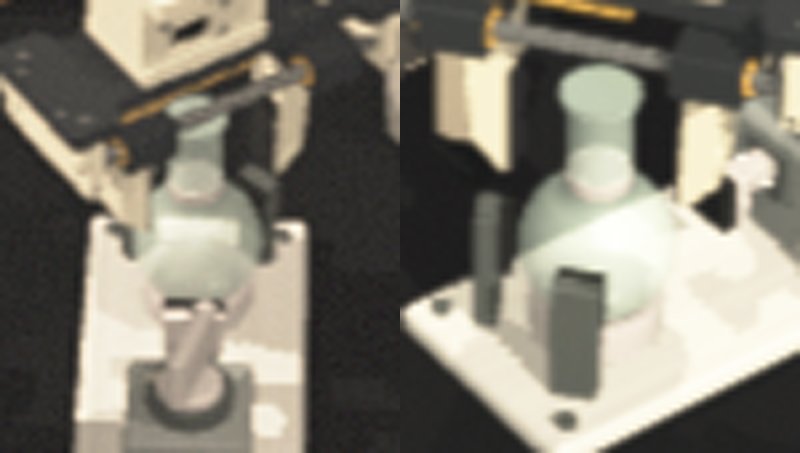

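```bash
python3 -m creep '[{"translation":[0,0,-0.01],"rot":[0,0,0],"jaw":0.09},{"translation":[0,0,-0.02],"rot":[0,0,0],"jaw":0.09},{"translation":[0,0,-0.04],"rot":[0,0,0],"jaw":0.09},{"translation":[0,0,-0.04],"rot":[0,0,-7],"jaw":0.09},{"translation":[0,0,-0.04],"rot":[0,0,-7],"jaw":0.09},{"translation":[0,0,0],"rot":[0,0,-7],"jaw":0.09},{"translation":[0,0,0],"rot":[0,0,-7],"jaw":0.09},{"translation":[0,0,0],"rot":[0,0,-7],"jaw":0.09},{"translation":[0,0,0],"rot":[0,0,-7],"jaw":0.09},{"translation":[0,0,0],"rot":[0,0,-7],"jaw":0.09},{"translation":[0,0,0],"rot":[0,0,-7],"jaw":0.09},{"translation":[0,0,0],"rot":[0,0,-7],"jaw":0.09}]'
python3 -c "
from h import *
delta([.569,-.1645,.25],152)"
```

```text
clock: 14.47
position: [0.5892, -0.0462, 0.2531]
ee_rot: [0.046, 3.141, -0.0]
force: [-0.3, -0.0, 0.7]
width: 0.975
t 14.47 p [ 0.5892 -0.0462  0.2531] yaz 88.33 zax [ 0.0006 -0.0003 -1.    ] q [ 0.5803  0.5171 -0.8869  1.5905  0.4184  1.2347  1.1591] w 0.975
shift tool [ 0.0167 -0.1189  0.0032]
rot [ -0.0327   0.0213 -63.6651]
```

```bash
python3 -m creep '[{"translation":[0.0055,-0.0395,0],"rot":[0,0,0],"jaw":0.09},{"translation":[0.0055,-0.0395,0],"rot":[0,0,0],"jaw":0.09},{"translation":[0.0055,-0.0395,0],"rot":[0,0,0],"jaw":0.09},{"translation":[0,0,0],"rot":[0,0,-7],"jaw":0.09},{"translation":[0,0,0],"rot":[0,0,-7],"jaw":0.09},{"translation":[0,0,0],"rot":[0,0,-7],"jaw":0.09},{"translation":[0,0,0],"rot":[0,0,-7],"jaw":0.09},{"translation":[0,0,0],"rot":[0,0,-7],"jaw":0.09},{"translation":[0,0,0],"rot":[0,0,-7],"jaw":0.09},{"translation":[0,0,0],"rot":[0,0,-7],"jaw":0.09},{"translation":[0,0,0],"rot":[0,0,-7],"jaw":0.09},{"translation":[0,0,0],"rot":[0,0,-7],"jaw":0.09}]'
python3 -m creep '[{"translation":[0,0,0],"rot":[0,0,0],"jaw":0.09},{"translation":[0,0,0],"rot":[0,0,0],"jaw":0.09},{"translation":[0,0,0],"rot":[0,0,0],"jaw":0.09}]'
python3 - <<'E'
from h import *
import cv2
delta([.569,-.1645,.25],152)
ci=optics.camera_info('wrist');im=optics.get_image('wrist')[:,:,::-1];cv2.imwrite('pics/w9.png',im)
u=proj('wrist',[.569,-.1645,.1],ci).astype(int);print(u)
cv2.imwrite('pics/w9c.png',cv2.resize(im[u[1]-50:u[1]+50,u[0]-60:u[0]+60],None,fx=6,fy=6,interpolation=cv2.INTER_CUBIC)); print('off',u-[60,50])
for t,z in [('knob',.071),('dial',.066),('clutch',.071)]:
    for d in optics.pinpoint('wrist',t)[:2]: print(t,round(d['score'],2),np.round(d['location']),onz('wrist',d['location'],z,ci))
E
```

```text
clock: 15.47
position: [0.5685, -0.1642, 0.2531]
ee_rot: [1.602, -2.702, 0.001]
force: [-0.7, -1.0, 0.1]
width: 0.982
clock: 15.72
position: [0.5685, -0.1641, 0.2526]
ee_rot: [-1.589, 2.71, -0.0]
force: [-0.9, 0.2, 0.4]
width: 0.982
t 15.72 p [ 0.5685 -0.1641  0.2526] yaz 150.75 zax [ 0.0001 -0.0001 -1.    ] q [ 0.9055  0.6248 -1.1444  1.5797  0.5824  1.3189  2.3138] w 0.982
shift tool [ 0.0002 -0.0006  0.0026]
rot [-0.0107 -0.0022 -1.2486]
[323 223]
off [263 173]
knob 0.66 [325. 217.] [ 0.5683 -0.1622  0.071 ]
knob 0.2 [362. 313.] [ 0.5843 -0.0577  0.071 ]
dial 0.56 [329. 213.] [ 0.5645 -0.1627  0.066 ]
clutch 0.97 [326. 216.] [ 0.5673 -0.163   0.071 ]
```

View pics/w9c.png

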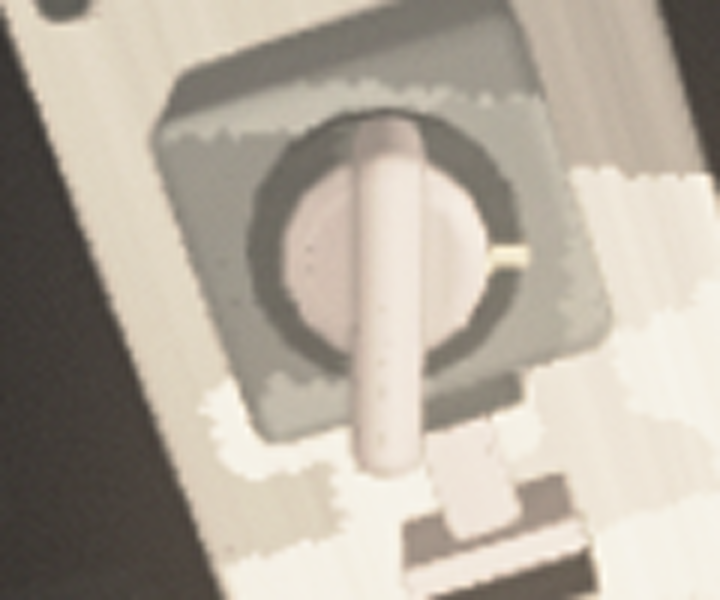

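View pics/w9.png

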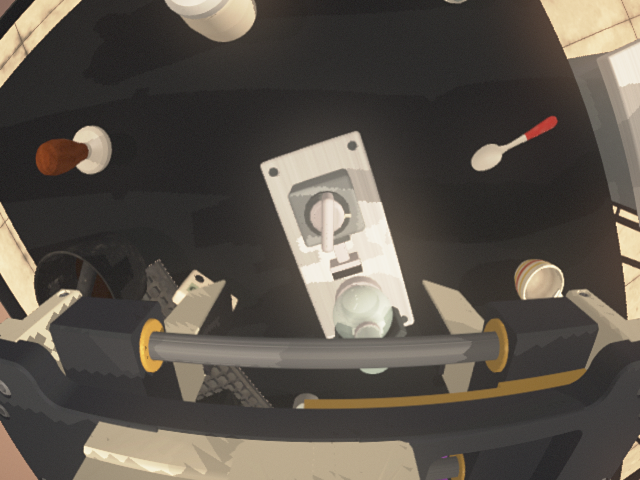

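```bash
python3 - <<'E'
from h import *
for z in (.107,.111):
    a=onz('wrist',(327.5,248.5),z);b=onz('wrist',(327.8,198),z);print(a,b,(a+b)/2,np.linalg.norm(a-b),np.degrees(np.arctan2(*(a-b)[1::-1])))
delta(list(((a+b)/2)[:2])+[.11],152)
E
```

```text
[ 0.5753 -0.1462  0.107 ] [ 0.5546 -0.1832  0.107 ] [ 0.5649 -0.1647  0.107 ] 0.04234286169157152 60.76649618008027
[ 0.5746 -0.1475  0.111 ] [ 0.5542 -0.1839  0.111 ] [ 0.5644 -0.1657  0.111 ] 0.04175468820622522 60.76649618008031
t 15.92 p [ 0.5686 -0.164   0.2524] yaz 150.9 zax [ 0.0001 -0.0005 -1.    ] q [ 0.9052  0.6249 -1.1444  1.5799  0.5829  1.3188  2.3158] w 0.981
shift tool [0.0035 0.0028 0.1424]
rot [-0.0188 -0.0196 -1.0955]
```

```bash
python3 -m creep '[{"translation":[0.001,0.0025,0.04],"rot":[0,0,0],"jaw":0.06},{"translation":[0,0,0.04],"rot":[0,0,0],"jaw":0.06},{"translation":[0,0,0.04],"rot":[0,0,0],"jaw":0.06},{"translation":[0,0,0.02],"rot":[0,0,0],"jaw":0.05},{"translation":[0,0,0.0135],"rot":[0,0,0],"jaw":0.04},{"translation":[0,0,0],"rot":[0,0,0],"jaw":0.04},{"translation":[0,0,0],"rot":[0,0,0],"jaw":0.04}]'
python3 - <<'E'
from h import *
import cv2
delta([.566,-.1635,.099],150.8);print(arm.observe()['force'])
for n in ['wrist','side','scene']:
    im=optics.get_image(n);cv2.imwrite(f'pics/{n}10.png',im[:,:,::-1])
a=cv2.imread('pics/side10.png')[240:340,280:400];b=cv2.imread('pics/scene10.png')[150:250,310:430]
cv2.imwrite('pics/10d.png',np.hstack([cv2.resize(a,(400,333),interpolation=cv2.INTER_CUBIC),cv2.resize(b,(400,333),interpolation=cv2.INTER_CUBIC)]))
E
```

```text
clock: 16.5
position: [0.5663, -0.1634, 0.0993]
ee_rot: [-1.594, 2.707, 0.0]
force: [0.4, -0.3, 1.2]
width: 0.526
t 16.5 p [ 0.5663 -0.1634  0.0993] yaz 150.98 zax [ 0.0004  0.0003 -1.    ] q [ 0.8446  0.7669 -1.0284  1.7586  0.7479  1.0625  2.1821] w 0.526
shift tool [0.0002 0.0003 0.0003]
rot [-0.0108  0.0232  0.1834]
[ 0.3778 -0.3451  1.1592]
```

View pics/10d.png

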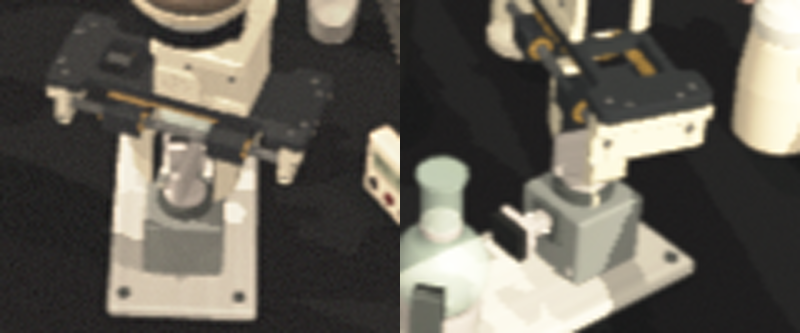

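View pics/wrist10.png

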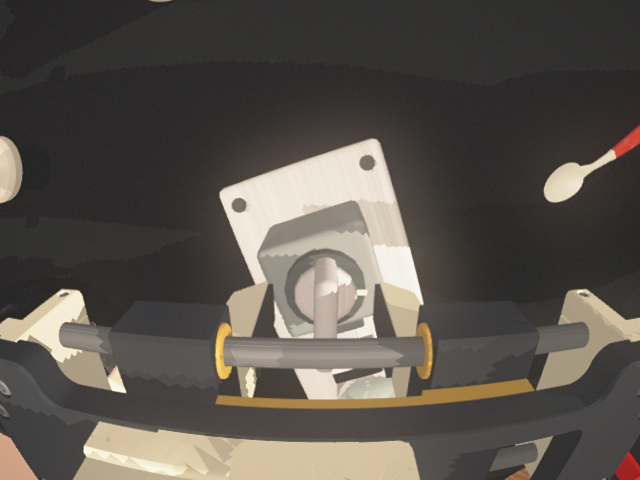

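The wing is centred between the fingers and both marks are visible near (362,293). Closing the grip.

```bash
python3 -m creep '[{"translation":[0,0,0],"rot":[0,0,0],"jaw":0.0},{"translation":[0,0,0],"rot":[0,0,0],"jaw":0.0},{"translation":[0,0,0],"rot":[0,0,0],"jaw":0.0},{"translation":[0,0,0],"rot":[0,0,0],"jaw":0.0},{"translation":[0,0,0],"rot":[0,0,0],"jaw":0.0},{"translation":[0,0,0],"rot":[0,0,0],"jaw":0.0},{"translation":[0,0,0],"rot":[0,0,0],"jaw":0.0},{"translation":[0,0,0],"rot":[0,0,0],"jaw":0.0},{"translation":[0,0,0],"rot":[0,0,0],"jaw":0.0},{"translation":[0,0,0],"rot":[0,0,0],"jaw":0.0},{"translation":[0,0,0],"rot":[0,0,0],"jaw":0.0},{"translation":[0,0,0],"rot":[0,0,0],"jaw":0.0}]' 40
python3 - <<'E'
from h import *
import cv2
delta([.566,-.1635,.099],150.8);s=arm.observe();print(s['force'],s['ft_torque'])
E
```

```text
clock: 17.65
position: [0.5657, -0.1636, 0.0988]
ee_rot: [1.594, -2.707, -0.0]
force: [-3.5, -0.5, 5.0]
width: 0.107
t 17.65 p [ 0.5657 -0.1636  0.0988] yaz 151.0 zax [-0.0004 -0.0001 -1.    ] q [ 0.8449  0.767  -1.0279  1.7599  0.7484  1.062   2.1819] w 0.107
shift tool [-0.0002 -0.0002 -0.0002]
rot [ 0.0174 -0.0171  0.1996]
[-3.4773 -0.5479  4.9888] [0.2625 0.72   0.0622]
```

```bash
cat > st.py <<'E'
from h import *
delta([.566,-.1635,.099])
v=[];
for i in range(1):
    s=arm.observe();v.append(np.r_[s['force'],s['ft_torque']])
print('F/T',np.mean(v,0),'turned',None)
E
python3 -m creep '[{"translation":[0,0,0],"rot":[0,0,3],"jaw":0.0},{"translation":[0,0,0],"rot":[0,0,3],"jaw":0.0},{"translation":[0,0,0],"rot":[0,0,4],"jaw":0.0},{"translation":[0,0,0],"rot":[0,0,5],"jaw":0.0},{"translation":[0,0,0],"rot":[0,0,5],"jaw":0.0},{"translation":[0,0,0],"rot":[0,0,5],"jaw":0.0}]'; python3 st.py
python3 -m creep '[{"translation":[0,0,0],"rot":[0,0,5],"jaw":0.0},{"translation":[0,0,0],"rot":[0,0,5],"jaw":0.0},{"translation":[0,0,0],"rot":[0,0,5],"jaw":0.0},{"translation":[0,0,0],"rot":[0,0,5],"jaw":0.0},{"translation":[0,0,0],"rot":[0,0,5],"jaw":0.0},{"translation":[0,0,0],"rot":[0,0,5],"jaw":0.0}]'; python3 st.py
```

```text
clock: 18.15
position: [0.5655, -0.1635, 0.0988]
ee_rot: [0.964, -2.989, -0.0]
force: [-4.3, 0.6, 5.4]
width: 0.108
t 18.15 p [ 0.5655 -0.1635  0.0988] yaz 125.76 zax [-0.0007  0.0001 -1.    ] q [ 0.7958  0.7199 -0.9292  1.764   0.673   1.0109  1.8012] w 0.108
shift tool [-0.0004 -0.0003 -0.0002]
F/T [-4.2719  0.5527  5.3746  0.3681  0.848   0.1238] turned None
clock: 18.65
position: [0.5654, -0.1632, 0.0988]
ee_rot: [0.158, -3.137, -0.001]
force: [-4.3, 2.2, 6.0]
width: 0.106
t 18.65 p [ 0.5654 -0.1632  0.0988] yaz 95.78 zax [-0.0008  0.0003 -1.    ] q [ 0.7278  0.67   -0.806   1.7696  0.5797  0.9573  1.3536] w 0.106
shift tool [-0.0005 -0.0004 -0.0002]
F/T [-4.2554  2.2096  5.9809  0.4973  0.9025  0.0886] turned None
```

```bash
python3 -m creep '[{"translation":[0,0,0],"rot":[0,0,4],"jaw":0.0},{"translation":[0,0,0],"rot":[0,0,4],"jaw":0.0},{"translation":[0,0,0],"rot":[0,0,4],"jaw":0.0}]' >/dev/null; python3 st.py
python3 -m creep '[{"translation":[0,0,0],"rot":[0,0,3],"jaw":0.0},{"translation":[0,0,0],"rot":[0,0,3],"jaw":0.0},{"translation":[0,0,0],"rot":[0,0,3],"jaw":0.0}]'>/dev/null; python3 st.py
python3 - <<'E'
from h import *
import cv2
im=optics.get_image('wrist')[:,:,::-1];cv2.imwrite('pics/w11.png',im)
b=optics.get_image('scene')[130:260,280:420,::-1]
cv2.imwrite('pics/11c.png',np.hstack([cv2.resize(im[230:400,230:430],(400,340),interpolation=cv2.INTER_CUBIC),cv2.resize(b,(366,340),interpolation=cv2.INTER_CUBIC)]))
E
```

```text
t 18.9 p [ 0.5654 -0.1631  0.0988] yaz 83.83 zax [-0.0008  0.0004 -1.    ] q [ 0.6981  0.6522 -0.7554  1.7721  0.5417  0.9382  1.1765] w 0.108
shift tool [-0.0006 -0.0004 -0.0002]
F/T [-4.3086  1.4809  5.1621  0.6011  0.8015  0.0385] turned None
t 19.15 p [ 0.5654 -0.163   0.0988] yaz 74.89 zax [-0.0008  0.0005 -1.    ] q [ 0.675   0.6397 -0.7172  1.7741  0.5131  0.9247  1.0441] w 0.102
shift tool [-0.0007 -0.0004 -0.0002]
F/T [-4.1256  2.595   5.5491  0.5727  0.7888  0.0644] turned None
```

View pics/11c.png

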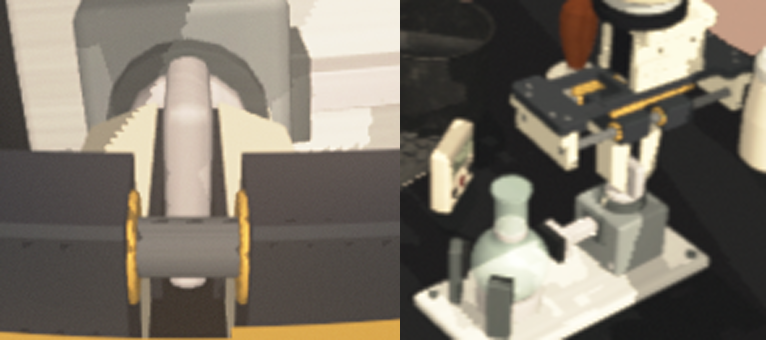

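```bash
for i in 1 ; do python3 -m creep '[{"translation":[0,0,0],"rot":[0,0,3],"jaw":0.0},{"translation":[0,0,0],"rot":[0,0,3],"jaw":0.0},{"translation":[0,0,0],"rot":[0,0,3],"jaw":0.0}]'>/dev/null; python3 st.py; done
python3 - <<'E'
from h import *
import cv2
b=optics.get_image('scene')[170:260,280:400,::-1];c=optics.get_image('side')[220:320,280:400,::-1]
cv2.imwrite('pics/12c.png',np.hstack([cv2.resize(c,(400,333),interpolation=cv2.INTER_CUBIC),cv2.resize(b,(400,333),interpolation=cv2.INTER_CUBIC)]))
E
```

```text
t 19.5 p [ 0.5655 -0.1629  0.0988] yaz 65.94 zax [-0.0008  0.0007 -1.    ] q [ 0.6514  0.628  -0.6787  1.776   0.4844  0.9121  0.9122] w 0.103
shift tool [-0.0007 -0.0004 -0.0002]
F/T [-4.6982  2.1898  6.1156  0.704   0.8621  0.1134] turned None
```

View pics/12c.png

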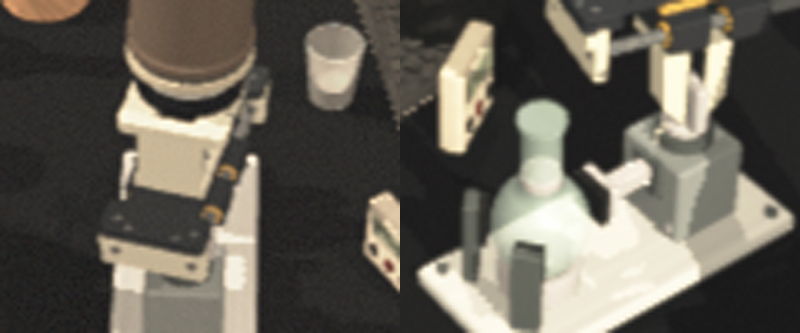

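```bash
python3 -m creep '[{"translation":[0,0,0],"rot":[0,0,3],"jaw":0.0},{"translation":[0,0,0],"rot":[0,0,3],"jaw":0.0},{"translation":[0,0,0],"rot":[0,0,0],"jaw":0.0}]'>/dev/null; python3 st.py
python3 -m creep '[{"translation":[0,0,0],"rot":[0,0,3],"jaw":0.0},{"translation":[0,0,0],"rot":[0,0,3],"jaw":0.0},{"translation":[0,0,0],"rot":[0,0,0],"jaw":0.0}]'>/dev/null; python3 st.py
```

```text
t 19.85 p [ 0.5655 -0.1628  0.0988] yaz 59.89 zax [-0.0007  0.0006 -1.    ] q [ 0.6348  0.6203 -0.6523  1.7774  0.465   0.9039  0.8229] w 0.106
shift tool [-0.0007 -0.0003 -0.0002]
F/T [-5.197   2.6111  5.4208  0.7146  0.8121 -0.0485] turned None
t 20.1 p [ 0.5655 -0.1628  0.0988] yaz 53.9 zax [-0.0007  0.0006 -1.    ] q [ 0.6183  0.6131 -0.6261  1.7788  0.4457  0.8961  0.7346] w 0.103
shift tool [-0.0008 -0.0003 -0.0002]
F/T [-4.1277  3.1237  6.336   0.7355  0.7886 -0.113 ] turned None
```

```bash
python3 -m creep '[{"translation":[0,0,0],"rot":[0,0,3],"jaw":0.0},{"translation":[0,0,0],"rot":[0,0,3],"jaw":0.0},{"translation":[0,0,0],"rot":[0,0,0],"jaw":0.0}]'>/dev/null; python3 st.py
```

```text
t 20.35 p [ 0.5656 -0.1628  0.0988] yaz 47.9 zax [-0.0007  0.0007 -1.    ] q [ 0.6015  0.6062 -0.5998  1.7802  0.4264  0.8887  0.6463] w 0.111
shift tool [-0.0008 -0.0003 -0.0002]
F/T [-5.0783  3.7413  5.8243  0.7042  0.7361 -0.1236] turned None
```

```bash
python3 - <<'E'
from h import *
import cv2
b=optics.get_image('scene')[160:260,280:400,::-1];w=optics.get_image('wrist')[:,:,::-1];cv2.imwrite('pics/w13.png',w)
cv2.imwrite('pics/13c.png',np.hstack([cv2.resize(w[230:390,220:420],(400,320),interpolation=cv2.INTER_CUBIC),cv2.resize(b,(384,320),interpolation=cv2.INTER_CUBIC)]))
E
python3 st.py
```

```text
t 20.45 p [ 0.5656 -0.1628  0.0988] yaz 48.07 zax [-0.0007  0.0007 -1.    ] q [ 0.6019  0.6063 -0.6004  1.7802  0.4268  0.8889  0.6489] w 0.111
shift tool [-0.0008 -0.0003 -0.0002]
F/T [-4.0514  2.5181  4.8289  0.7597  0.7721 -0.1031] turned None
```

View pics/13c.png

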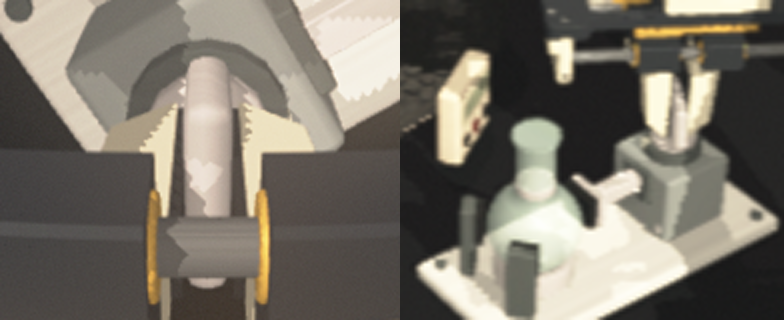

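```bash
cat > st.py <<'E'
from h import *
p,R,s=pose()
print('t',round(s['clock'],2),p,'yaz',round(np.degrees(np.arctan2(R[1,1],R[0,1])),2),'F',s['force'],'T',s['ft_torque'],'e7',round(s['joint_efforts'][6],3),'w',round(s['width'],3))
E
python3 st.py
python3 -m creep '[{"translation":[0,0,0],"rot":[0,0,2],"jaw":0.0},{"translation":[0,0,0],"rot":[0,0,2],"jaw":0.0}]'>/dev/null; python3 st.py
```

```text
t 20.45 [ 0.5656 -0.1628  0.0988] yaz 48.07 F [-4.0514  2.5181  4.8289] T [ 0.7597  0.7721 -0.1031] e7 -0.045 w 0.111
t 20.62 [ 0.5656 -0.1627  0.0988] yaz 44.01 F [-3.7259  2.6755  6.4462] T [0.7376 0.7321 0.1206] e7 0.79 w 0.103
```

```bash
python3 -m creep '[{"translation":[0,0,0],"rot":[0,0,2],"jaw":0.0},{"translation":[0,0,0],"rot":[0,0,2],"jaw":0.0}]'>/dev/null; python3 st.py
python3 -m creep '[{"translation":[0,0,0],"rot":[0,0,2],"jaw":0.0},{"translation":[0,0,0],"rot":[0,0,2],"jaw":0.0}]'>/dev/null; python3 st.py
```

```text
t 20.78 [ 0.5656 -0.1627  0.0988] yaz 40.0 F [-4.4676  2.659   5.7715] T [0.724  0.7171 0.1029] e7 0.648 w 0.107
t 20.95 [ 0.5657 -0.1627  0.0988] yaz 36.01 F [-3.5535  2.5343  6.2995] T [0.7363 0.6999 0.0544] e7 0.647 w 0.105
```

Still free-running (about 0.1 N m). Turned 115° so far.

```bash
python3 -m creep '[{"translation":[0,0,0],"rot":[0,0,2],"jaw":0.0},{"translation":[0,0,0],"rot":[0,0,2],"jaw":0.0}]'>/dev/null; python3 st.py
python3 -m creep '[{"translation":[0,0,0],"rot":[0,0,2],"jaw":0.0},{"translation":[0,0,0],"rot":[0,0,2],"jaw":0.0}]'>/dev/null; python3 st.py
python3 - <<'E'
from h import *
import cv2
b=optics.get_image('scene')[160:260,280:400,::-1]
cv2.imwrite('pics/14c.png',cv2.resize(b,(720,600),interpolation=cv2.INTER_CUBIC))
E
```

```text
t 21.12 [ 0.5657 -0.1626  0.0988] yaz 32.01 F [-3.3156  3.0194  6.4213] T [0.6982 0.6204 0.102 ] e7 0.647 w 0.111
t 21.28 [ 0.5657 -0.1626  0.0988] yaz 28.01 F [-3.6584  2.6634  5.8809] T [0.6958 0.6493 0.1584] e7 0.617 w 0.105
```

View pics/14c.png

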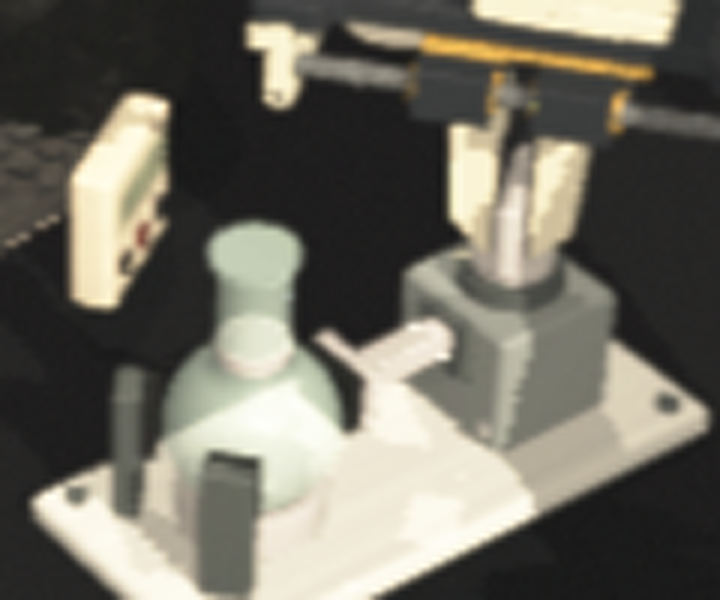

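```bash
python3 -m creep '[{"translation":[0,0,0],"rot":[0,0,2],"jaw":0.0},{"translation":[0,0,0],"rot":[0,0,2],"jaw":0.0}]'>/dev/null; python3 st.py
python3 -m creep '[{"translation":[0,0,0],"rot":[0,0,2],"jaw":0.0},{"translation":[0,0,0],"rot":[0,0,2],"jaw":0.0}]'>/dev/null; python3 st.py
```

```text
t 21.5 [ 0.5658 -0.1626  0.0988] yaz 24.03 F [-3.4363  4.0189  5.3429] T [0.7668 0.6165 0.2252] e7 0.632 w 0.106
t 21.67 [ 0.5658 -0.1626  0.0988] yaz 20.04 F [-2.9645  3.3687  5.4815] T [0.6949 0.5754 0.3781] e7 0.381 w 0.106
```

```bash
python3 -m creep '[{"translation":[0,0,0],"rot":[0,0,2],"jaw":0.0},{"translation":[0,0,0],"rot":[0,0,2],"jaw":0.0}]'>/dev/null; python3 st.py
```

```text
t 21.83 [ 0.5658 -0.1626  0.0988] yaz 16.04 F [-4.2878  3.3678  5.7007] T [0.7407 0.6003 0.3375] e7 0.385 w 0.107
```

```bash
python3 -m creep '[{"translation":[0,0,0],"rot":[0,0,2],"jaw":0.0},{"translation":[0,0,0],"rot":[0,0,2],"jaw":0.0}]'>/dev/null; python3 st.py
```

```text
t 22.0 [ 0.5659 -0.1626  0.0988] yaz 12.04 F [-2.402   3.6251  4.765 ] T [0.7474 0.5761 0.3562] e7 0.385 w 0.104
```

At yaw 20° the moment jumped from about 0.1 to 0.35–0.38 N m and stayed there, so the clutch is slipping, by roughly 8–12° so far. I'm stopping the turn and releasing.

```bash
python3 -m creep '[{"translation":[0,0,0],"rot":[0,0,0],"jaw":0.0},{"translation":[0,0,0],"rot":[0,0,0],"jaw":0.03},{"translation":[0,0,0],"rot":[0,0,0],"jaw":0.05},{"translation":[0,0,0],"rot":[0,0,0],"jaw":0.05},{"translation":[0,0,0],"rot":[0,0,0],"jaw":0.05},{"translation":[0,0,-0.01],"rot":[0,0,0],"jaw":0.05},{"translation":[0,0,-0.03],"rot":[0,0,0],"jaw":0.05},{"translation":[0,0,-0.04],"rot":[0,0,0],"jaw":0.05},{"translation":[0,0,-0.04],"rot":[0,0,0],"jaw":0.05},{"translation":[0,0,-0.03],"rot":[0,0,0],"jaw":0.05},{"translation":[0,0,0],"rot":[0,0,0],"jaw":0.05},{"translation":[0,0,0],"rot":[0,0,0],"jaw":0.05}]'; python3 st.py
python3 - <<'E'
from h import *
import cv2
ci=optics.camera_info('wrist');w=optics.get_image('wrist')[:,:,::-1];cv2.imwrite('pics/w15.png',w)
u=proj('wrist',[.5665,-.163,.08],ci).astype(int);o=u-[50,45];print(o)
cv2.imwrite('pics/w15c.png',cv2.resize(w[o[1]:o[1]+85,o[0]:o[0]+100],None,fx=7,fy=7,interpolation=cv2.INTER_CUBIC))
b=optics.get_image('scene')[150:270,280:410,::-1];c=optics.get_image('side')[210:330,280:400,::-1]
cv2.imwrite('pics/15c.png',np.hstack([cv2.resize(c,(380,380),interpolation=cv2.INTER_CUBIC),cv2.resize(b,(412,380),interpolation=cv2.INTER_CUBIC)]))
E
```

```text
clock: 23.0
position: [0.5671, -0.1639, 0.2516]
ee_rot: [1.975, 2.438, 0.003]
force: [0.3, 0.4, -0.6]
width: 0.546
t 23.0 [ 0.5671 -0.1639  0.2516] yaz 11.99 F [ 0.3161  0.3881 -0.5732] T [-0.0088 -0.0718  0.0284] e7 0.085 w 0.546
[272 170]
```

View pics/w15c.png

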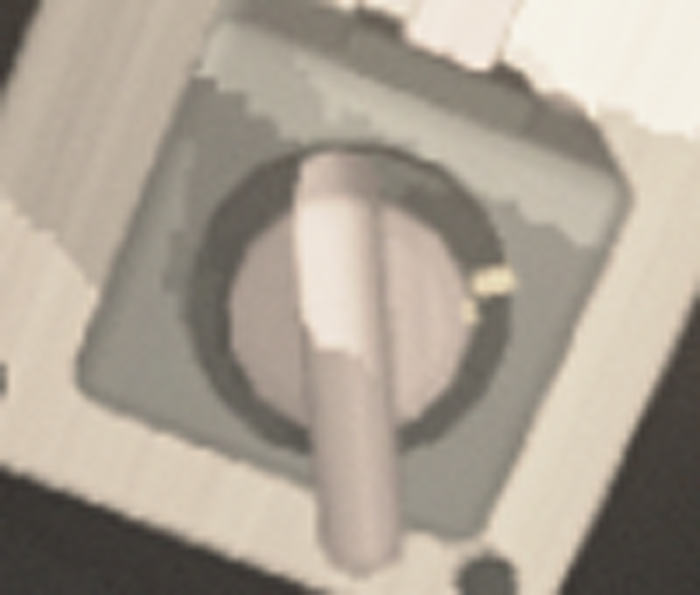

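View pics/15c.png

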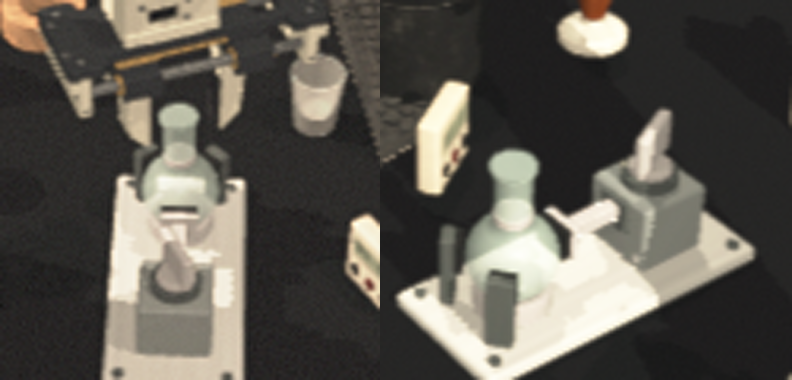

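The marks are about 12° apart: dial mark at (493,282) and knob mark at (468,310) in the crop. The jaw is on the globe, the flask is upright and the gripper is clear.

```bash
python3 -c "
from h import *
for n in ['espresso_cup','shot_glass','timer','sugar_jar']:
    d=optics.boxes_of('side',n) if 0 else optics.pinpoint('side',n) 
    if not d: optics.get_image('side'); d=optics.pinpoint('side',n)
    print(n,onz('side',d[0]['location'],0) if d else None)
print(arm.observe()['clock']);print(arm.sign_off())"
```

```text
espresso_cup [0.3885 0.0611 0.    ]
shot_glass [0.745  0.0848 0.    ]
timer [ 0.7431 -0.1315  0.    ]
sugar_jar [ 0.5645 -0.3861  0.    ]
23.35
the job is handed in; nothing more can be done
None
```

The clear flask stands upright in the steel collar, the jaw has closed on its globe, and I stopped turning the thumbscrew within about 12° of the first clutch slip. I handed the job in at 23 s of the 69 s allowed.

- **Flask:** I lifted it out of the cork ring by the neck and seated it in the collar. Contact came at the expected height, with about 7–8 N of downward push before I let go. It stayed upright after release.
- **Thumbscrew:** I turned it about 139° clockwise in one grip. At about 127–131° the moment rose from about 0.1 to 0.35–0.38 N m and stayed there. I turned about 8° more, then released the screw and backed the gripper off.
- **Slip check:** in the last wrist picture the two white marks are about 12° (0.2 rad) apart, against the allowed 0.05–0.7 rad.
- **Jaw force:** I did not measure it directly. The pictures show the jaw on the globe, and the clutch reached its slip torque.
- **Torque reading:** it dipped slightly negative whenever the arm stood still, so I relied only on readings taken while turning.
- **Other things:** the camera positions of the cup, timer and sugar jar agree with those at the start to within about 10 mm. The shot glass read about 15 mm different in the side camera. I put that down to the network's scatter, because the arm never came near it and it looks unmoved in the pictures.

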